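# Spoon two magnifier lenses from the wash tray into the nests of the lens holder

## Robot

A 6-joint arm with a two-finger parallel gripper is mounted at the origin on the work surface. World frame = base frame: x ahead of the robot, y to its left, z up, the work surface at z = 0. Lengths are in m, angles in rad, forces in N, time in s.
With the tool pointing down it reaches from about 0.275 to 0.725 m from the base axis. Payload 5.6 kg.
Tool frame: the origin (TCP) lies on the mounting face of the last link; the fingertips stand 173 mm ahead of it and the grasp point (between the pads) lies env.pinch_z ahead of it (env.pinch_z is the distance from the TCP to the grasp point, in m); z points along the fingers, y is the line along which they close (so a half turn about z gives the same grasp; the last joint's range is limited). The gripper opens to 85 mm and grips with 20 to 120 N. Pads are 22 mm wide; open, the fingers measure 114 mm over their backs; the gripper's body (76 mm by 85 mm) begins 54 mm behind the grasp point. The pads swing forward as they close: fully open they stand 13 mm farther back than shut.
Start: joints at [-0.836, 0.255, 0.108, 0, -1.424, -0.285], TCP at [0.239, -0.495, 0.405] pointing down, gripper open.
Joint ranges: [-2.95, 2.95], [-1.21, 1.97], [-1.09, 1.5], [-2.87, 1.71], [-2.94, -0.07], [-3.05, 3.05]. Speed limits (rad/s): [2.57, 2.57, 3.14, 3.14, 3.14, 3.14].

## Interface

Orientations are given as [roll, pitch, yaw] about the fixed x, y, z axes, in that order (R = Rz(yaw) Ry(pitch) Rx(roll)).
In Python, from station import env gives the robot as it stands.
- The arm moves only by the tool apply_moves, never from a script. Its argument "commands" is one flat list of numbers, 7 for each row, row after row: the turn, a rotation vector about the tool's x, y, z in degrees, then the shift along the tool's x, y, z in mm, then the finger opening in mm, from 0 to 85.4. A call has 1 to 5 rows; each row is the pose to reach, as a shift and turn from the pose commanded when the call began, along the tool's axes at that moment; what a row does not reach only later rows make up. A row lasts 1/10 s, in which the tool goes at most 50 mm and 8.59 degrees, less where a joint would pass 70% of its speed; a pose out of reach is approached as far as the arm can. A call with a gripper value outside its range is refused whole. The fingers move at their own pace and stop on an object; "newtons" is the grip in N (left out, the last holds). Time passes only in rows, so rows that repeat a pose let the fingers close. It gives the time, the measured TCP pose, the force, the opening and the grip force at its end, in the units of the state.
- env.sense(): the state, without advancing time (a new reading comes with each control period).
- env.camera(name): name is "scene" or "top"; returns a dict with "image" (400x640x3 uint8, red, green, blue), "z_map" (400x640 float32, m along the optical axis (not along the pixel's ray), 0 where there is no reading), "intrinsics" (3x3 intrinsics, pixels), "distortion" ([k1, k2, p1, p2, k3] as OpenCV has them; the pictures are not rectified), "eye" and "rotation" of the camera in the world. Camera axes: x right, y up, looking along -z (the intrinsics and any distortion apply to the point x, -y, -z); pixel columns grow to the right and rows downward; lengths in m; the calibration is good to about 2 mm. A picture is of the moment at which its call begins.
- env.close_job(): hands the job in; it is judged then, once.
The state is a dict: "t": time; "qpos": joint angles; "qd": joint speeds; "effort": joint torques, N m; "eef_pos": TCP position; "orientation": TCP orientation; "ft_force": force on the tool from outside, world axes, zero at the start; "moment": the same for the moment, N m; "opening": opening from 0.0 (shut) to 1.0 (fully open); "gripper_force": force on a finger pad.
Only numpy, scipy, OpenCV 4.12 (cv2) and the standard library are available. Lean on these libraries where they do the work, as an engineer would, in place of code of your own. Each camera call takes 0.05 s, during which the arm holds its last target. There are 200 camera calls.

## Task

Take the lens spoon off its rest and, with it, scoop the two glass lenses one at a time out of the shallow tray and tip each gently into a nest of its own in the two-nest holder, so that both lie flat inside the nest rims. Do not touch the glass with the gripper and leave everything else on the bench where it is. When both lenses are in, lay the spoon back on its rest as you found it and let go.

Things in the scene. Friction and masses are not known exactly. Their poses are not given: they have to be found in the camera images.
- tray: Fixed shallow grey plastic tray, 180 (x) x 210 (y) mm. Origin: centre of its underside, z up. Floor top at z = 5 mm. Walls 5 mm thick, heights from the underside: far (+x, inner face at x = 85 mm) 30 mm, near (-x, inner face -85 mm) 10 mm, sides (inner faces y = +-100 mm) 18 mm. The lenses lie flat 3 to 35 mm short of the far wall, one in the +y and one in the -y half.
- lens_a: Loose clear glass lens: disc of 60 mm diameter, 16 mm thick in the middle, 6 mm at the edge, both faces domed alike; about 80 g. Origin: middle of the lower face; z along its axis. Lying flat, its edge stands 5 mm clear of the floor all round. Pushed, it slides (friction about 0.3) until a wall stops it; then the lip goes under it and it rides up into the pocket.
- lens_b: The second lens, same as lens_a.
- lens_a_center (a point): Centre of lens_a, 8 mm above its origin.
- lens_b_center (a point): Centre of lens_b, 8 mm above its origin.
- holder: Fixed lens holder: aluminium plate 95 (x) x 205 (y) x 8 mm with two black rings side by side along y. Each ring is a nest: inner diameter 68 mm, outer 78 mm, its rim 10 mm above the plate. Origin: centre of the underside, z up.
- nest_0 (a point): Middle of the floor of the nest at y = +50 mm on the holder (on the plate's top, 8 mm above the bench). Axes as the holder's. A lens lying in it has its centre 8 mm above this point.
- nest_1 (a point): The same for the nest at y = -50 mm on the holder.
- rest: Fixed aluminium spoon rest, base 50 x 70 mm, with a U notch for the spoon's handle, open at the top: 20 mm wide (y), 24 mm long (x), notch floor 39.6 mm and cheeks 55.6 mm above the bench. Origin: centre of the underside. The spoon lies in it pointing along the rest's +x, its origin 150 mm ahead of this one at bench height.
- spoon: Loose lens spoon, 206 mm long, 150 g. Origin: underside of the pan at the middle of the pocket; +x to the lip, z up when the pan is level. Pan: steel sheet 2.5 mm thick, 72 mm wide (y), from x = -36 to the lip at x = +28 mm. A bent neck leads up to a straight handle parallel to the pan. It starts with the pan flat on the bench and the handle in the rest.
- spoon_pocket (a point): Middle of the pocket, 2.5 mm above the spoon's origin: a 40 x 40 mm square opening in the sheet that takes the belly of one lens, side rims 66 mm apart inside and 9 mm high, back stop at x = -33.5 mm, 11.5 mm high, open at the lip. A seated lens has its centre 5 to 8 mm above this point. It stays while the pan is about level and slides out over the lip when pitched lip-down over about 35 degrees.
- spoon_lip (a point): Middle of the lip's front lower edge, on the spoon 28 mm ahead of its origin. The lip is 2.5 mm thick and as wide as the pan.
- spoon_grip (a point): Middle of the black handle's cross-section, 100 mm behind and 50 mm above the spoon's origin: the place to grip, across its 14 mm width (y). The handle is 20 mm high and runs level from x = -178 to -62 mm; the rest's notch is 50 mm behind this point.
- spray_can: Bystander: red can, 52 mm diameter, 150 mm high, origin under its centre.
- water_bottle: Bystander: clear bottle, 60 mm diameter, 180 mm high, origin under its centre.
- brass_weight: Bystander: turned brass weight, 50 mm diameter, 50 mm high, origin under its centre.
- phone: Bystander: black phone, 150 x 72 x 9 mm, origin under its centre.
- screwdriver: Bystander: screwdriver 180 mm long, lying along its x.
- lens_cap: Bystander: black rubber cap, 64 mm diameter, 12 mm high, origin under its centre.
There are look-alikes about, which are no part of the job. Leave any green or red look-alike of the lens_a alone.

How it is judged:
By the outcome, as a careful person would: the job done as asked, in the order asked, and still so for the second after the job is handed in, with the robot touching nothing.
It also fails if it takes over 72 s, if anything falls off the work surface, if the arm or the gripper's body presses on something with over 40 N, if the wrist force passes 120 N, or if a joint passes its speed limit or range.

## Working session

There is one attempt and no reset: what is moved stays moved. The work goes in short steps, Python scripts to look and compute and a tool call to move; the robot and the scene stay as the last step left them, time stands still between calls to the robot, and variables do not carry over. Pictures are saved under pics/ and viewed, at most 10 in all, crops included, and the job is handed in when it is done.

Besides the shell and the picture viewer there is one more tool, called after "Emit:" by a JSON object that holds its "api" and its "payload", one argument or row to a line. apply_moves: Moves the arm, as the interface text tells. Its arguments: {"type":"object","properties":{"commands":{"type":"array"},"newtons":{"type":"number"}},"required":["commands"]}

```bash
ls; mkdir -p pics
python3 - <<'E'
from station import env
import cv2,numpy as np
s=env.sense();print({k:np.round(v,3).tolist() for k,v in s.items()},env.pinch_z)
for n in("scene","top"):
    c=env.camera(n);cv2.imwrite(f"pics/{n}0.png",c["image"][:,:,::-1]);np.savez(f"/tmp/{n}0.npz",**c)
    print(n,c["intrinsics"].tolist(),c["distortion"],c["eye"],np.round(c["rotation"],3).tolist(),(c["z_map"]>0).mean())
E
```

```text
pics
{'t': 0.0, 'qpos': [-0.836, 0.256, 0.107, -0.0, -1.424, -0.285], 'qd': [-0.002, -0.002, -0.001, 0.001, 0.001, -0.0], 'effort': [0.001, -38.663, 23.795, 5.365, -0.006, -0.0], 'eef_pos': [0.239, -0.495, 0.404], 'orientation': [3.14, -0.0, -2.692], 'ft_force': [-0.265, -0.433, -0.478], 'moment': [0.045, 0.019, -0.014], 'gripper_force': 0.0, 'opening': 0.997} 0.1547
scene [[447.87147388924893, 0.0, 317.13971262590644], [0.0, 447.87147388924893, 199.56620121775356], [0.0, 0.0, 1.0]] [-0.05466798  0.          0.          0.          0.        ] [ 1.12256477 -0.2685829   1.02157688] [0.588, 0.002, 1.162] 0.995890625
top [[518.9632987643505, 0.0, 313.04456329646763], [0.0, 518.9632987643505, 199.0811470764206], [0.0, 0.0, 1.0]] [0.00170394 0.         0.         0.         0.        ] [0.45285717 0.00926985 1.62930538] [0.053, -0.017, -1.57] 0.9960546875
```

View pics/scene0.png

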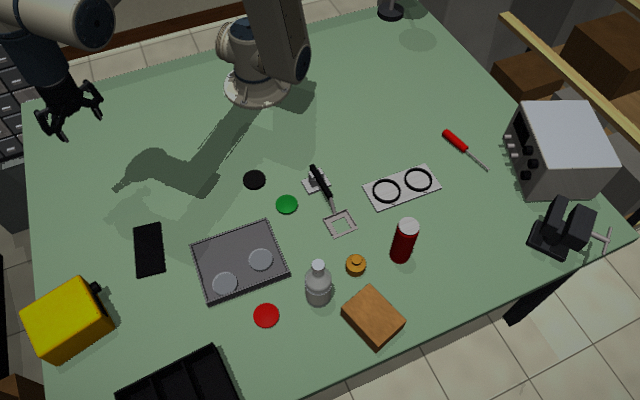

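View pics/top0.png

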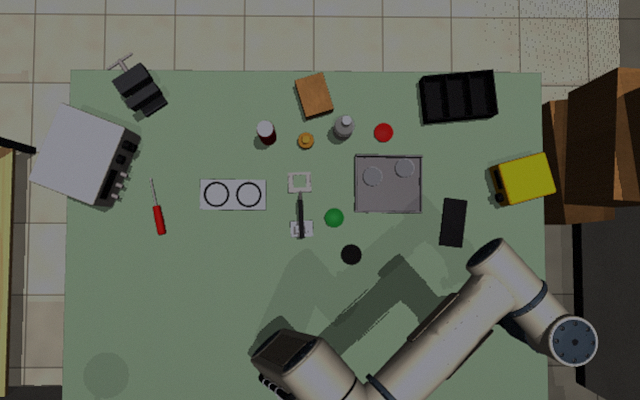

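Scene picture: clear lenses in the tray at (225,283) and (261,259), spoon at (320,180)–(340,223), holder (402,187). In the top picture the tray is centred at (388,184), the holder at (233,194), and the spoon runs from (300,182) to (300,230).
What could be taken for a lens (top-view pixels): clear discs (373,176) and (404,167), green disc (334,217), red disc (383,132), black cap (351,254). By the description I choose the two clear ones in the tray. Next, a close crop and measurements.

```bash
cat > h.py <<'E'
import numpy as np,cv2
from scipy.spatial.transform import Rotation as Ro
F=np.diag([1.,-1,-1])
def ray(c,uv):
    p=cv2.undistortPoints(np.array(uv,float).reshape(-1,1,2),c["intrinsics"],c["distortion"])[:,0]
    return np.c_[p,np.ones(len(p))]@F@Ro.from_euler("xyz",c["rotation"]).as_matrix().T
def plane(c,uv,z):
    d=ray(c,uv);return c["eye"]+d*((z-c["eye"][2])/d[:,2])[:,None]
def depth(c,uv):
    uv=np.atleast_2d(uv);i=np.rint(uv).astype(int);d=ray(c,uv)
    return c["eye"]+d*c["z_map"][i[:,1],i[:,0]][:,None]
def cloud(c):
    v,u=np.mgrid[0:400,0:640];return depth(c,np.c_[u.ravel(),v.ravel()]).reshape(400,640,3)
def proj(c,X):
    R=Ro.from_euler("xyz",c["rotation"]).as_matrix()
    return cv2.projectPoints((np.atleast_2d(X)-c["eye"])@R@F,np.zeros(3),np.zeros(3),c["intrinsics"],c["distortion"])[0][:,0]
def tri(c1,p1,c2,p2):
    d1,d2=ray(c1,[p1])[0],ray(c2,[p2])[0]
    s,t=np.linalg.lstsq(np.c_[d1,-d2],c2["eye"]-c1["eye"],rcond=None)[0]
    a,b=c1["eye"]+s*d1,c2["eye"]+t*d2;return (a+b)/2,np.linalg.norm(a-b)
E
python3 - <<'E'
from h import *
t=dict(np.load("/tmp/top0.npz"));s=dict(np.load("/tmp/scene0.npz"))
im=t["image"][:,:,::-1]; cr=cv2.resize(im[140:250,195:430],None,fx=3.4,fy=3.4,interpolation=cv2.INTER_CUBIC)
im2=s["image"][:,:,::-1]; c2=cv2.resize(im2[150:310,180:450],None,fx=2.9,fy=2.9,interpolation=cv2.INTER_CUBIC)[:,:799]
cv2.imwrite("pics/crop_top.png",cv2.convertScaleAbs(cr,alpha=1.6)); cv2.imwrite("pics/crop_scene.png",cv2.convertScaleAbs(c2,alpha=1.5))
for c in(t,s):
    P=cloud(c); P[c["z_map"]==0]=np.nan
    z=P[...,2]; m=(P[...,0]>.3)&(P[...,0]<.8)&(abs(P[...,1])<.4)&(abs(z)<.02)
    print("bench z med",np.nanmedian(z[m]),np.nanstd(z[m]))
    print("scene pts" if c is s else "top")
print(depth(t,[[388,184],[373,176],[404,167],[233,194],[300,205],[300,174],[334,217],[351,254]]).round(4))
E
```

```text
bench z med 0.0022710823838405503 0.004991973208942146
top
bench z med 0.0005840399291963116 0.004521847263865135
scene pts
[[ 0.5875 -0.2538  0.0089]
 [ 0.6111 -0.2048  0.0232]
 [ 0.6395 -0.3017  0.0241]
 [ 0.5548  0.2312  0.0102]
 [ 0.5188  0.0219  0.06  ]
 [ 0.6182  0.0225  0.0091]
 [ 0.4834 -0.0834  0.019 ]
 [ 0.3689 -0.1363  0.0151]]
```

View pics/crop_top.png

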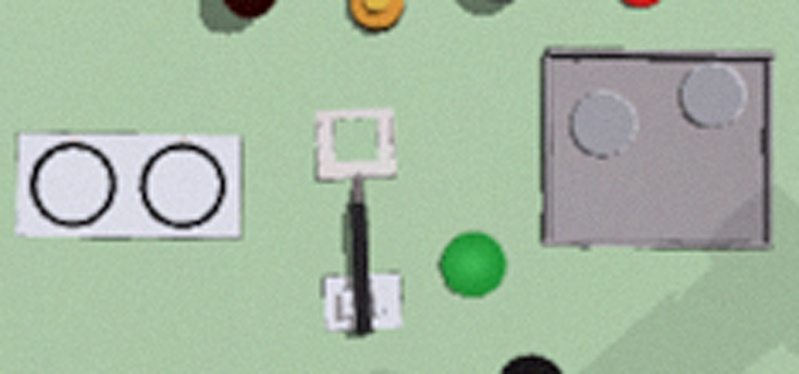

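View pics/crop_scene.png

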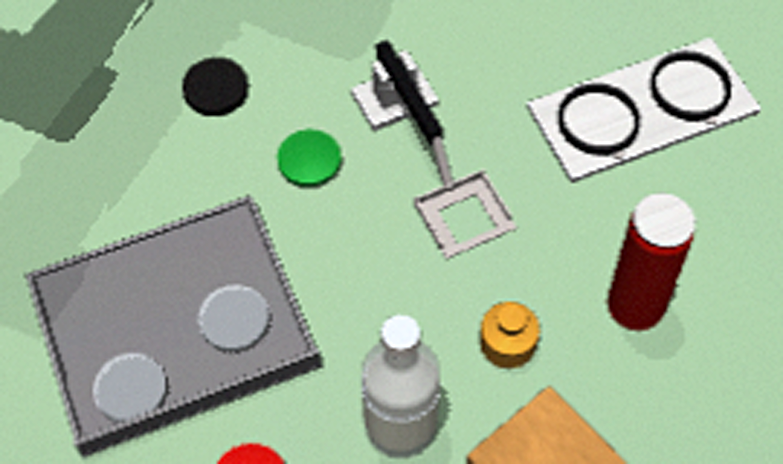

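The crops confirm the choice: plain clear discs in the tray at top pixels (372.6,176) and (404.4,168). The tray's high wall is on the +x side. Now the measurements.

```bash
cat > m.py <<'E'
from h import *
def blobs(c,lo,hi,roi,amin=20):
    hsv=cv2.cvtColor(c["image"],cv2.COLOR_RGB2HSV);m=cv2.inRange(hsv,np.array(lo),np.array(hi))
    k=np.zeros_like(m);x0,y0,x1,y1=roi;k[y0:y1,x0:x1]=m[y0:y1,x0:x1]
    return [q for q in sorted(cv2.findContours(k,cv2.RETR_CCOMP,cv2.CHAIN_APPROX_NONE)[0],key=cv2.contourArea,reverse=True) if cv2.contourArea(q)>=amin]
def rect(c,q,z):
    P=plane(c,q[:,0].astype(float),z)[:,:2].astype(np.float32);r=cv2.minAreaRect(P*1000);return np.round(r[0],1),np.round(r[1],1),round(r[2],2)
E
python3 - <<'E'
from m import *
t=dict(np.load("/tmp/top0.npz"));s=dict(np.load("/tmp/scene0.npz"))
for c,pts in((t,[(388,200),(373,176),(404,167),(233,194),(310,182),(300,205),(205,194),(330,150),(356,190)]),(s,[(240,245),(225,283),(261,259),(402,175),(386,200),(330,225),(320,180)])):
    hsv=cv2.cvtColor(c["image"],cv2.COLOR_RGB2HSV);print([(p,hsv[p[1],p[0]].tolist()) for p in pts])
print("holder");[print(rect(t,q,.008)) for q in blobs(t,(0,0,150),(179,40,255),(190,160,280,230))]
print("rings");[print(rect(t,q,.018)) for q in blobs(t,(0,0,0),(179,255,60),(195,175,270,215))]
print("pan/rest");[print(rect(t,q,.0025),cv2.boundingRect(q)) for q in blobs(t,(0,0,125),(179,40,255),(282,165,320,245))]
print("handle");[print(rect(t,q,.06)) for q in blobs(t,(0,0,0),(179,255,60),(285,185,315,245))]
print("tray");[print(rect(t,q,.018),cv2.boundingRect(q)) for q in blobs(t,(100,0,0),(179,255,150),(345,145,430,220))][:3]
for c,roi,z in((t,(358,158,420,208),.010),(s,(195,230,285,300),.010)):
    g=cv2.createCLAHE(4,(4,4)).apply(cv2.cvtColor(c["image"],cv2.COLOR_RGB2GRAY));hsv=cv2.cvtColor(c["image"],cv2.COLOR_RGB2HSV)
    print("lens circ");[print(rect(c,q,z),cv2.boundingRect(q)) for q in blobs(c,(90,18,100),(125,80,255),roi,60)]
E
```

```text
[((388, 200), [165, 5, 96]), ((373, 176), [124, 19, 105]), ((404, 167), [120, 13, 99]), ((233, 194), [117, 16, 146]), ((310, 182), [175, 13, 115]), ((300, 205), [158, 36, 28]), ((205, 194), [120, 15, 68]), ((330, 150), [54, 41, 125]), ((356, 190), [160, 8, 91])]
[((240, 245), [135, 6, 92]), ((225, 283), [99, 15, 117]), ((261, 259), [105, 17, 120]), ((402, 175), [45, 3, 161]), ((386, 200), [0, 9, 54]), ((330, 225), [7, 16, 143]), ((320, 180), [113, 68, 15])]
holder
rings
(array([554.2, 282.7]), array([74.7, 74.2]), 0.57)
(array([554.4, 183.7]), array([74.7, 74.3]), 0.39)
(array([555., 282.]), array([70.5, 72. ]), 45.48)
(array([554.5, 183.7]), array([70.5, 70.1]), 45.21)
pan/rest
(array([598.3,  24.1]), array([66.2, 78.6]), 0.23) (287, 170, 26, 22)
(array([599.9,  25.7]), array([44.2, 50.3]), 0.15) (291, 173, 17, 15)
(array([449.5,  -4.2]), array([51.5, 25.7]), 4.48) (304, 220, 10, 17)
(array([446.1,  40.9]), array([43.8, 25. ]), 0.21) (290, 222, 9, 15)
handle
(array([481.2,  22. ]), array([124.1,  18.1]), 3.31)
tray
(array([ 589.5, -252.2]), array([207.2, 180.5]), 89.44) (355, 154, 67, 59)
lens circ
lens circ
```

```bash
cat >> m.py <<'E'
def lenses(c,roi,z=.010):
    im=cv2.GaussianBlur(c["image"].astype(np.float32),(0,0),1);x0,y0,x1,y1=roi
    d=(im[...,2]-im[...,0])[y0:y1,x0:x1];bg=np.median(d);th=bg+(np.percentile(d,97)-bg)/2
    m=(d>th).astype(np.uint8);n,l,st,ce=cv2.connectedComponentsWithStats(m);o=[]
    for i in range(1,n):
        if st[i,4]<80: continue
        q=max(cv2.findContours((l==i).astype(np.uint8),0,1)[0],key=cv2.contourArea)
        uv=ce[i]+[x0,y0];P=plane(c,[uv],z)[0];o.append((uv.round(2),P.round(4),st[i].tolist()))
    return o
def axis(c,roi,thr,z):
    # dark bar: row-wise darkness centroid -> line on plane z
    g=c["image"].max(2).astype(float);x0,y0,x1,y1=roi;P=[]
    for v in range(y0,y1):
        w=np.clip(thr-g[v,x0:x1],0,None)
        if w.sum()>thr*1.0: P.append((x0+(w*np.arange(x1-x0)).sum()/w.sum(),v))
    W=plane(c,P,z);k=np.polyfit(W[:,0],W[:,1],1);r=W[:,1]-np.polyval(k,W[:,0]);return k,W[0],W[-1],r.std()
E
python3 - <<'E'
from m import *
t=dict(np.load("/tmp/top0.npz"));s=dict(np.load("/tmp/scene0.npz"))
L=lenses(t,(360,160,418,206));M=lenses(s,(200,235,282,296))
for a in L:print("top",a)
for a in M:print("scene",a)
for a in L:
    b=min(M,key=lambda b:np.linalg.norm(b[1]-a[1]));print("tri",tri(t,a[0],s,b[0]))
print("handle",axis(t,(292,196,310,238),70,.06))
for z,n in((.0025,"pan"),):
    q=blobs(t,(0,0,110),(179,30,255),(284,165,316,192))
    for k in q:
        h=cv2.convexHull(k);mm=cv2.moments(h);c0=[mm["m10"]/mm["m00"],mm["m01"]/mm["m00"]];print(n,rect(t,k,z),np.round(c0,2),plane(t,[c0],z))
hs=cv2.cvtColor(t["image"],cv2.COLOR_RGB2HSV);
print("pan rows/cols S,V");print(hs[168:194,300,1:].tolist());print(hs[178,283:317,1:].tolist())
# tray walls from depth cloud
P=cloud(t)
print("tray profile x along lens-free col",[(round(float(P[v,388,0]),3),round(float(P[v,388,2]*1000))) for v in range(150,216)])
q=blobs(t,(100,0,0),(179,255,150),(345,145,430,220))[0]
W=plane(t,q[:,0].astype(float),.018)
for nm,sel,ax in(("near",W[:,0]<.51,0),("+y",W[:,1]>-.158,1),("-y",W[:,1]<-.345,1),("far",W[:,0]>.667,0)):
    w=W[sel];print(nm,len(w),np.polyfit(w[:,1-ax],w[:,ax],1),w[:,ax].mean())
# wall top/height via scene corner tri, bench z
E
```

```text
top (array([404.3 , 167.69]), array([ 0.639 , -0.3053,  0.01  ]), [36, 0, 18, 17, 263])
top (array([372.18, 175.87]), array([ 0.6128, -0.204 ,  0.01  ]), [3, 7, 19, 19, 277])
scene (array([259.97, 259.05]), array([ 0.6105, -0.2039,  0.01  ]), [48, 14, 25, 22, 422])
scene (array([224.21, 282.89]), array([ 0.6365, -0.3051,  0.01  ]), [12, 37, 25, 23, 439])
tri (array([ 0.63847983, -0.30474484,  0.01393912]), np.float64(0.00037673797215994026))
tri (array([ 0.61242029, -0.20380186,  0.01352829]), np.float64(0.0005853169497074243))
handle (array([ 0.055033  , -0.00599543]), array([0.53696857, 0.0237624 , 0.06      ]), array([0.42221962, 0.01842892, 0.06      ]), np.float64(0.00041396756302370915))
pan (array([596.7,  25.6]), array([63.1, 75.5]), 0.23) [299.32 181.09] [[0.59643817 0.02465188 0.0025    ]]
pan (array([598.3,  25.7]), array([41., 44.]), 0.17) [299.17 180.54] [[0.59816936 0.02514654 0.0025    ]]
pan rows/cols S,V
[[41, 124], [39, 124], [41, 125], [32, 126], [8, 131], [9, 138], [7, 117], [40, 108], [41, 125], [41, 124], [37, 124], [43, 124], [45, 125], [41, 125], [39, 123], [4
[... 828 characters left out ...]
 -3), (0.613, 8), (0.609, 12), (0.607, 5), (0.603, 10), (0.6, 6), (0.597, 7), (0.594, 2), (0.591, 10), (0.587, 9), (0.585, 4), (0.581, 8), (0.578, 7), (0.575, 8), (0.572, 5), (0.569, 10), (0.566, 6), (0.563, 5), (0.56, 0), (0.453, 1629), (0.553, 4), (0.55, 11), (0.547, 7), (0.544, 5), (0.541, 3), (0.538, 2), (0.534, 3), (0.531, 7), (0.528, 2), (0.525, 3), (0.521, 10), (0.519, 3), (0.516, 1), (0.512, 8), (0.509, 10), (0.506, 9), (0.503, 10), (0.499, 11), (0.496, 9), (0.493, 4), (0.49, -2)]
near 71 [0.01427691 0.50499604] 0.5014024461094371
+y 60 [-0.00743163 -0.14521883] -0.14959024633941678
-y 62 [-0.02063741 -0.34216555] -0.35431110645928726
far 71 [0.00852449 0.67895436] 0.6767983131008312
```

```bash
cat > g.py <<'E'
from h import *
from station import env
D=np.diag([-1.,1,-1])
# target grasp point g, spoon yaw psi, spoon pitch (lip down +) deg -> rotvec deg, shift mm in current tool axes
def Rt(psi,pit=0):return Ro.from_euler("ZY",[psi,pit],degrees=True).as_matrix()@D
def now():
    s=env.sense();return s["eef_pos"],Ro.from_euler("xyz",s["orientation"]).as_matrix(),s
def mv(g,psi,pit=0,start=None):
    p,R,_=now()
    if start is not None:p,R=start
    T=Rt(psi,pit);q=np.array(g)-env.pinch_z*T[:,2]
    rv=Ro.from_matrix(R.T@T).as_rotvec(degrees=True);print("turn",rv.round(2),"shift",((q-p)@R*1000).round(1));return q,T
def spoon(g0,psi,pit=0):  # grasp point for wanted spoon origin
    return np.array(g0)+Ro.from_euler("ZY",[psi,pit],degrees=True).as_matrix()@[-.1,0,.05]
def st():
    p,R,s=now();g=p+env.pinch_z*R[:,2];S=R@D;e=Ro.from_matrix(S).as_euler("ZYX",degrees=True)
    print("t",round(float(s["t"]),2),"grasp",g.round(4),"yaw,pit,roll",e.round(2),"origin",(g-S@[-.1,0,.05]).round(4),"F",np.round(s["ft_force"],1),"open",round(float(s["opening"])*85.4,1),"gf",round(float(s["gripper_force"]),1),"q",np.round(s["qpos"],2))
E
python3 - <<'E'
from g import *
t=dict(np.load("/tmp/top0.npz"));s=dict(np.load("/tmp/scene0.npz"))
for c,X in((t,"top"),(s,"scene")):
    W=np.array([[x,.055*x-.006,.06] for x in np.linspace(.44,.53,12)]);print(X,"handle top z",np.median(depth(c,proj(c,W))[:,2]))
    W=np.array([[.5545+.036*np.cos(a),y+.036*np.sin(a),.018] for a in np.linspace(0,6.28,24) for y in(.283,.1837)]);print("rim z",np.median(depth(c,proj(c,W))[:,2]))
st();a=mv([.4997,.0209,.12],3.15);mv([.4997,.0209,.05],3.15,0,a)
q=blobs=None
from m import blobs,rect
for q in blobs(s,(0,0,0),(179,255,70),(370,160,435,205)):print("ring scene",rect(s,q,.018))
E
```

```text
top handle top z 0.06120311167672876
rim z 0.01768874836862555
scene handle top z 0.059133462242514034
rim z 0.017854873059077736
t 0.1 grasp [ 0.239  -0.4949  0.2492] yaw,pit,roll [25.77  0.    0.1 ] origin [ 0.329  -0.4514  0.1992] F [ 0.2  0.6 -0.2] open 85.4 gf 0.0 q [-0.84  0.26  0.11 -0.   -1.42 -0.28]
turn [ 1.000e-01 -2.000e-02  2.262e+01] shift [-459.   351.2  129.8]
turn [0. 0. 0.] shift [ 0.  0. 70.]
ring scene (array([557.6, 181.4]), array([73.8, 80.6]), 62.58)
ring scene (array([557.7, 280.4]), array([74.3, 82.2]), 39.42)
ring scene (array([556.1, 180.1]), array([67. , 66.7]), 23.62)
ring scene (array([558., 279.]), array([68.9, 64.8]), 10.35)
```

Emit:
{"api": "apply_moves", "payload": {
  "commands": [0, 0, 0, -37, 28.5, 10, 85, 0, 0, 0, -74, 57, 20, 70, 0, 0, 0, -111, 85.5, 30, 60, 0, 0, 0, -148, 114, 40, 50, 0, 0, 0, -185, 142.5, 50, 45]
}}

```text
t: 0.6
eef_pos: [0.344, -0.2848, 0.3541]
orientation: [3.141, -0.0, -2.692]
ft_force: [0.9, -0.2, 0.2]
opening: 0.53
gripper_force: 0.0
```

Emit:
{"api": "apply_moves", "payload": {
  "commands": [0, 0, 0, -37, 28.5, 10, 45, 0, 0, 0, -74, 57, 20, 45, 0, 0, 0, -111, 85.5, 30, 45, 0, 0, 0, -148, 114, 40, 45, 0, 0, 0, -185, 142.5, 50, 45]
}}

```text
t: 1.1
eef_pos: [0.4487, -0.0758, 0.3042]
orientation: [3.141, -0.0, -2.692]
ft_force: [1.2, -0.7, -0.2]
opening: 0.53
gripper_force: 0.0
```

Emit:
{"api": "apply_moves", "payload": {
  "commands": [0, 0, 7.5, -37, 28, 10, 45, 0, 0, 15, -74, 55, 20, 45, 0, 0, 22.6, -89, 66.2, 30, 45, 0, 0, 22.6, -89, 66.2, 30, 45]
}}

```text
t: 1.5
eef_pos: [0.5001, 0.0226, 0.2727]
orientation: [-3.141, -0.003, -3.086]
ft_force: [-0.7, 0.0, 0.8]
opening: 0.526
gripper_force: 0.0
```

```bash
python3 -c "
from g import *
st();mv([.4997,.0209,.05],3.15)"
```

```text
t 1.5 grasp [0.4996 0.0225 0.118 ] yaw,pit,roll [ 3.17  0.2  -0.02] origin [0.5993 0.028  0.0676] F [-0.7  0.   0.8] open 44.9 gf 0.0 q [ 0.36  0.24 -0.26 -0.   -1.07 -1.87]
turn [-0.02 -0.2   0.02] shift [ 0.3 -1.7 68. ]
```

Emit:
{"api": "apply_moves", "payload": {
  "commands": [0, 0, 0, 0.3, -1.5, 35, 45, 0, 0, 0, 0.3, -1.5, 60, 45, 0, 0, 0, 0.3, -1.5, 69, 45, 0, 0, 0, 0.3, -1.5, 69, 45]
}}

```text
t: 1.9
eef_pos: [0.499, 0.0184, 0.205]
orientation: [-3.141, -0.003, -3.086]
ft_force: [-0.3, -0.8, 0.9]
opening: 0.527
gripper_force: 0.0
```

Emit:
{"api": "apply_moves", "payload": {
  "commands": [0, 0, 0, 0, 0, 0, 5, 0, 0, 0, 0, 0, 0, 5, 0, 0, 0, 0, 0, 0, 5, 0, 0, 0, 0, 0, 0, 5, 0, 0, 0, 0, 0, 0, 5],
  "newtons": 100
}}

```text
t: 2.4
eef_pos: [0.5002, 0.0191, 0.2074]
orientation: [3.141, 0.003, -3.085]
ft_force: [-1.2, -0.4, 6.7]
opening: 0.144
gripper_force: 98.4
```

```bash
python3 -c "
from g import *
st()"
```

```text
t 2.4 grasp [0.5007 0.0192 0.0527] yaw,pit,roll [ 3.21 -0.18  0.01] origin [0.6007 0.0248 0.003 ] F [-1.2 -0.4  6.7] open 12.3 gf 98.4 q [ 0.35  0.31 -0.35  0.   -0.9  -1.87]
```

Emit:
{"api": "apply_moves", "payload": {
  "commands": [0, 0, 0, 0, 0, -10, 5, 0, 0, 0, 0, 0, -30, 5, 0, 0, 0, 0, 0, -50, 5, 0, 0, 0, 0, 0, -50, 5, 0, 0, 0, 0, 0, -50, 5]
}}

```text
t: 2.9
eef_pos: [0.4994, 0.0191, 0.256]
orientation: [3.141, 0.001, -3.086]
ft_force: [0.1, -0.1, -0.9]
opening: 0.142
gripper_force: 97.5
```

```bash
cat > look.py <<'E'
from g import *;from m import *
def pan(c,z,o):
    # steel sheet in the image around expected origin: hull centre and pocket hole centre, on plane z
    u=proj(c,[[*o[:2],z]])[0];x0,y0=(u-26).astype(int);x1,y1=(u+26).astype(int)
    for k in blobs(c,(0,0,105),(179,30,255),(x0,y0,x1,y1),60)[:2]:
        mm=cv2.moments(cv2.convexHull(k));c0=[mm["m10"]/mm["m00"],mm["m01"]/mm["m00"]];print("pan",rect(c,k,z),plane(c,[c0],z)[0].round(4))
def shot(name,tag):
    c=env.camera(name);np.savez(f"/tmp/{name}{tag}.npz",**c);return c
E
python3 - <<'E'
from look import *
st();t=shot("top","1");s=shot("scene","1")
p,R,_=now();g=p+env.pinch_z*R[:,2];o=g-R@D@[-.1,0,.05];z=p[2]-.2074
print("pan z expected",z)
pan(t,z+.0025,o);pan(s,z+.0025,o)
for c in(t,s):
    # sheet heights ahead and behind pocket, left/right
    for d in([24,-20],[24,0],[24,20],[-28,-20],[-28,20],[0,-28],[0,28]):
        print(d,depth(c,proj(c,[o+R@D@[d[0]/1e3,d[1]/1e3,.0025]]))[0].round(4),end=" ")
    print()
u=proj(s,[o])[0].astype(int);im=s["image"][u[1]-75:u[1]+45,u[0]-80:u[0]+80,::-1]
v=proj(t,[o])[0].astype(int);im2=t["image"][v[1]-40:v[1]+80,v[0]-60:v[0]+60,::-1]
cv2.imwrite("pics/lift.png",cv2.convertScaleAbs(cv2.resize(np.hstack([im,im2]),None,fx=2.8,fy=2.8,interpolation=2),alpha=1.5))
E
```

```text
t 2.9 grasp [0.4995 0.0192 0.1013] yaw,pit,roll [ 3.16 -0.04  0.04] origin [0.5994 0.0248 0.0514] F [ 0.1 -0.1 -0.9] open 12.2 gf 97.5 q [ 0.35  0.26 -0.29 -0.   -1.03 -1.87]
pan z expected 0.04748285509204489
pan (array([574.3,  22. ]), array([104. , 127.9]), 0.12) [0.5686 0.0237 0.05  ]
pan (array([600.2,  23.7]), array([39.8, 45.8]), 0.2) [0.5992 0.024  0.05  ]
pan (array([589.4,  26.3]), array([70.6, 72.9]), 2.72) [0.5917 0.0268 0.05  ]
pan (array([595.2,  24.7]), array([45.4, 44.3]), 2.68) [0.5956 0.0248 0.05  ]
[24, -20] [0.6234 0.0058 0.0545] [24, 0] [0.6219 0.0257 0.0577] [24, 20] [ 0.6272  0.0469 -0.0012] [-28, -20] [0.5378 0.0047 0.502 ] [-28, 20] [0.5361 0.0332 0.5034] [0, -28] [ 0.5996 -0.0035  0.0577] [0, 28] [0.596  0.0521 0.0631] 
[24, -20] [0.6201 0.0077 0.0457] [24, 0] [0.6198 0.0273 0.0472] [24, 20] [0.6182 0.0477 0.0463] [-28, -20] [0.5684 0.0045 0.0467] [-28, 20] [0.5686 0.0433 0.0511] [0, -28] [ 0.6    -0.0035  0.0523] [0, 28] [0.5939 0.0542 0.0468]
```

View pics/lift.png

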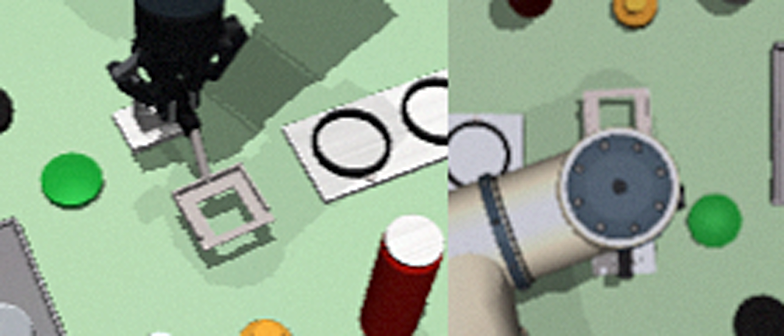

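Run:
```python
from g import *
st();a=mv(spoon([.543,-.203,.0527],-.7),-.7);mv(spoon([.543,-.203,.0107],-.7),-.7,0,a)
```

```text
t 3.0 grasp [0.4988 0.0189 0.1002] yaw,pit,roll [3.15 0.1  0.  ] origin [0.5985 0.0244 0.05  ] F [-0.1  0.4 -2. ] open 12.1 gf 97.5 q [ 0.35  0.26 -0.29 -0.   -1.03 -1.87]
turn [-0.   -0.1   3.85] shift [  68.1 -217.3   -2.4]
turn [0. 0. 0.] shift [ 0.  0. 42.]
```

Emit:
{"api": "apply_moves", "payload": {
  "commands": [0, 0, 1, 13.5, -43.5, -3, 5, 0, 0, 2, 27, -87, -3, 5, 0, 0, 3, 41, -130, -3, 5, 0, 0, 3.8, 54.5, -174, -3, 5, 0, 0, 3.85, 68, -217.5, -3, 5]
}}

```text
t: 3.5
eef_pos: [0.4426, -0.2034, 0.2579]
orientation: [3.141, -0.002, 3.13]
ft_force: [1.3, 0.5, -2.4]
opening: 0.145
gripper_force: 97.8
```

Emit:
{"api": "apply_moves", "payload": {
  "commands": [0, 0, 0, 0, 0, 20, 5, 0, 0, 0, 0, 0, 35, 5, 0, 0, 0, 0, 0, 40, 5, 0, 0, 0, 0, 0, 40, 5]
}}

```text
t: 3.9
eef_pos: [0.4437, -0.2018, 0.2181]
orientation: [-3.142, -0.001, 3.13]
ft_force: [0.2, -0.4, -1.3]
opening: 0.141
gripper_force: 98.0
```

Run:
```python
from look import *
st();t=shot("top","2");s=shot("scene","2")
print(lenses(t,(360,160,418,206)));print(lenses(s,(200,235,282,296)))
u=proj(s,[[.6,-.22,.01]])[0].astype(int);im=s["image"][u[1]-60:u[1]+50,u[0]-70:u[0]+70,::-1]
v=proj(t,[[.6,-.22,.01]])[0].astype(int);im2=t["image"][v[1]-55:v[1]+55,v[0]-60:v[0]+60,::-1]
cv2.imwrite("pics/tray1.png",cv2.convertScaleAbs(cv2.resize(np.hstack([im,im2]),None,fx=3,fy=3,interpolation=2),alpha=1.5))
st()
```

```text
t 3.9 grasp [ 0.4435 -0.2018  0.0634] yaw,pit,roll [-0.66  0.08 -0.  ] origin [ 0.5434 -0.203   0.0133] F [ 0.2 -0.4 -1.3] open 12.0 gf 98.0 q [-0.1   0.28 -0.37  0.   -0.92 -1.48]
[(array([404.21, 167.73]), array([ 0.6388, -0.3051,  0.01  ]), [35, 0, 19, 17, 266]), (array([372.15, 175.82]), array([ 0.613 , -0.2039,  0.01  ]), [3, 7, 19, 19, 283])]
[(array([259.93, 258.99]), array([ 0.6103, -0.2039,  0.01  ]), [48, 13, 25, 23, 425]), (array([224.31, 282.89]), array([ 0.6366, -0.3049,  0.01  ]), [13, 37, 24, 23, 445])]
t 4.0 grasp [ 0.4438 -0.2016  0.0641] yaw,pit,roll [-0.64  0.02  0.  ] origin [ 0.5438 -0.2027  0.014 ] F [-0.2 -0.3 -1.2] open 12.3 gf 98.0 q [-0.1   0.28 -0.37  0.   -0.92 -1.48]
```

View pics/tray1.png

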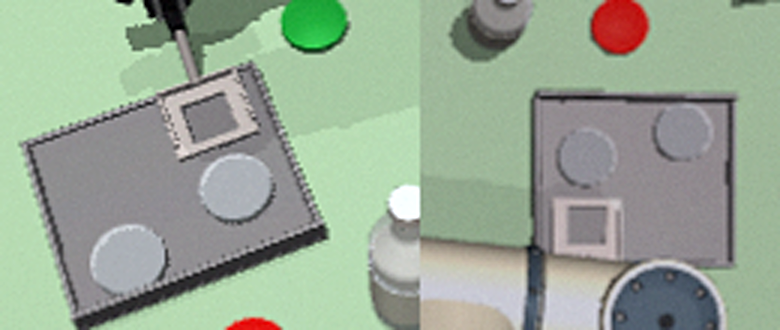

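Scene half: the pan (about crop (210,113)) sits in the tray behind the +y lens (235,187). Top half: it is in line with the lens (crop pan (586,228), lens (586,155)). Lowering until the floor is felt.

Emit:
{"api": "apply_moves", "payload": {
  "commands": [0, 0, 0, 0, 0, 2, 5, 0, 0, 0, 0, 0, 4, 5, 0, 0, 0, 0, 0, 4, 5]
}}

```text
t: 4.3
eef_pos: [0.4441, -0.2018, 0.215]
orientation: [-3.141, 0.001, 3.13]
ft_force: [0.4, 0.4, -0.3]
opening: 0.144
gripper_force: 98.4
```

Emit:
{"api": "apply_moves", "payload": {
  "commands": [0, 0, 0, 0, 0, 1, 5, 0, 0, 0, 0, 0, 1, 5]
}}

```text
t: 4.5
eef_pos: [0.4444, -0.202, 0.2143]
orientation: [-3.141, 0.002, 3.13]
ft_force: [1.7, -0.3, 1.7]
opening: 0.141
gripper_force: 98.5
```

Emit:
{"api": "apply_moves", "payload": {
  "commands": [0, 0, 0, 0, 0, 1, 5, 0, 0, 0, 0, 0, 1, 5]
}}

```text
t: 4.7
eef_pos: [0.4448, -0.202, 0.2135]
orientation: [-3.141, 0.004, 3.13]
ft_force: [2.9, 0.3, 2.5]
opening: 0.137
gripper_force: 98.7
```

Emit:
{"api": "apply_moves", "payload": {
  "commands": [0, 0, 0, 0, 0, 1, 5, 0, 0, 0, 0, 0, 1, 5]
}}

```text
t: 4.9
eef_pos: [0.445, -0.202, 0.2125]
orientation: [-3.141, 0.004, 3.13]
ft_force: [4.5, -0.2, 2.3]
opening: 0.146
gripper_force: 98.7
```

Emit:
{"api": "apply_moves", "payload": {
  "commands": [0, 0, 0, 0, 0, -2.5, 5, 0, 0, 0, -7, 0, -2.5, 5, 0, 0, 0, -7, 0, -2.5, 5, 0, 0, 0, -7, 0, -2.5, 5]
}}

```text
t: 5.3
eef_pos: [0.4499, -0.2018, 0.2131]
orientation: [3.141, -0.003, 3.129]
ft_force: [-0.3, 0.3, -1.0]
opening: 0.144
gripper_force: 98.2
```

```bash
python3 -c "
from look import *
st();t=shot('top','3');print(lenses(t,(360,160,418,206)));st()"
```

```text
t 5.3 grasp [ 0.4494 -0.2017  0.0584] yaw,pit,roll [-0.71  0.2   0.05] origin [ 0.5492 -0.2028  0.008 ] F [-0.3  0.3 -1. ] open 12.3 gf 98.2 q [-0.1   0.3  -0.36 -0.   -0.92 -1.48]
[(array([404.28, 167.67]), array([ 0.639 , -0.3053,  0.01  ]), [35, 0, 19, 17, 264]), (array([372.04, 175.88]), array([ 0.6128, -0.2036,  0.01  ]), [3, 7, 19, 19, 286])]
t 5.35 grasp [ 0.4494 -0.2017  0.0585] yaw,pit,roll [-0.7   0.18  0.04] origin [ 0.5493 -0.2029  0.0082] F [-0.7  0.5 -1.4] open 12.1 gf 98.2 q [-0.1   0.3  -0.36 -0.   -0.92 -1.48]
```

Emit:
{"api": "apply_moves", "payload": {
  "commands": [0, 0, 0, 0, 0, 1, 5, 0, 0, 0, 0, 0, 1, 5]
}}

```text
t: 5.55
eef_pos: [0.4504, -0.2019, 0.2128]
orientation: [3.141, -0.001, 3.13]
ft_force: [-0.3, -0.5, -1.9]
opening: 0.142
gripper_force: 98.1
```

Emit:
{"api": "apply_moves", "payload": {
  "commands": [0, 0, 0, 0, 0, 1, 5, 0, 0, 0, 0, 0, 1, 5]
}}

```text
t: 5.75
eef_pos: [0.4508, -0.202, 0.2125]
orientation: [-3.141, 0.001, 3.13]
ft_force: [-0.2, 0.1, 1.5]
opening: 0.14
gripper_force: 98.4
```

Emit:
{"api": "apply_moves", "payload": {
  "commands": [0, 0, 0, -8, 0, 0, 5, 0, 0, 0, -16, 0, 0, 5, 0, 0, 0, -24, 0, 0, 5, 0, 0, 0, -32, 0, 0, 5, 0, 0, 0, -40, 0, 0, 5]
}}

```text
t: 6.25
eef_pos: [0.4917, -0.2025, 0.2124]
orientation: [-3.141, 0.0, 3.13]
ft_force: [-1.8, 0.2, 3.0]
opening: 0.144
gripper_force: 98.7
```

```bash
python3 -c "
from look import *
st();t=shot('top','4');print(lenses(t,(360,160,418,206)));st()"
```

```text
t 6.25 grasp [ 0.4917 -0.2025  0.0577] yaw,pit,roll [-0.67 -0.02 -0.02] origin [ 0.5917 -0.2037  0.0077] F [-1.8  0.2  3. ] open 12.3 gf 98.7 q [-0.1   0.36 -0.26  0.   -0.95 -1.49]
[(array([397.67, 199.87]), array([ 0.5376, -0.2837,  0.01  ]), [21, 32, 35, 14, 345])]
t 6.3 grasp [ 0.493  -0.2026  0.0576] yaw,pit,roll [-0.65 -0.08 -0.03] origin [ 0.593  -0.2038  0.0078] F [ 2.8 -0.5  1.2] open 12.3 gf 98.4 q [-0.1   0.36 -0.26  0.   -0.95 -1.49]
```

Emit:
{"api": "apply_moves", "payload": {
  "commands": [0, 0, 0, -8, 0, 0, 5, 0, 0, 0, -16, 0, 0, 5, 0, 0, 0, -24, 0, 0, 5, 0, 0, 0, -32, 0, 0, 5, 0, 0, 0, -38, 0, 0, 5]
}}

```text
t: 6.8
eef_pos: [0.5295, -0.2029, 0.2123]
orientation: [-3.141, 0.0, 3.13]
ft_force: [-1.6, 0.2, 4.9]
opening: 0.142
gripper_force: 98.8
```

Run:
```python
from look import *
st();t=shot("top","5");s=shot("scene","5");print(lenses(s,(200,235,282,296)))
u=proj(s,[[.63,-.24,.01]])[0].astype(int);im=s["image"][u[1]-50:u[1]+50,u[0]-70:u[0]+70,::-1]
v=proj(t,[[.63,-.24,.01]])[0].astype(int);im2=t["image"][v[1]-50:v[1]+50,v[0]-60:v[0]+60,::-1]
cv2.imwrite("pics/tray2.png",cv2.convertScaleAbs(cv2.resize(np.hstack([im,im2]),None,fx=3,fy=3,interpolation=2),alpha=1.5))
st()
```

```text
t 6.8 grasp [ 0.5296 -0.203   0.0576] yaw,pit,roll [-0.67 -0.02 -0.01] origin [ 0.6296 -0.2041  0.0076] F [-1.6  0.2  4.9] open 12.1 gf 98.8 q [-0.09  0.42 -0.17  0.   -0.98 -1.49]
[(array([263.16, 269.03]), array([ 0.6394, -0.2057,  0.01  ]), [53, 24, 22, 21, 341]), (array([224.22, 282.85]), array([ 0.6364, -0.305 ,  0.01  ]), [13, 37, 24, 23, 440])]
t 6.9 grasp [ 0.5302 -0.2029  0.0575] yaw,pit,roll [-0.67 -0.1  -0.01] origin [ 0.6303 -0.2041  0.0077] F [0.7 0.4 2.8] open 12.1 gf 98.7 q [-0.09  0.42 -0.17  0.   -0.98 -1.49]
```

View pics/tray2.png

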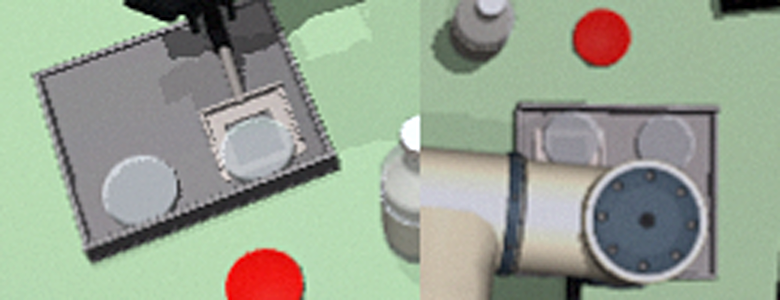

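The lens (scene crop (255,148)) is riding over the lip, about 10 mm short of the pocket middle and centred in y. Advancing with an eye on the force.

Emit:
{"api": "apply_moves", "payload": {
  "commands": [0, 0, 0, -5, 0, 0, 5, 0, 0, 0, -9, 0, 0, 5, 0, 0, 0, -9, 0, 0, 5]
}}

```text
t: 7.2
eef_pos: [0.5381, -0.203, 0.2122]
orientation: [-3.141, 0.0, 3.13]
ft_force: [0.6, -0.3, 3.5]
opening: 0.144
gripper_force: 99.0
```

Emit:
{"api": "apply_moves", "payload": {
  "commands": [0, 0, 0, -2, 0, 0, 5, 0, 0, 0, -2, 0, 0, 5]
}}

```text
t: 7.4
eef_pos: [0.539, -0.2031, 0.2123]
orientation: [-3.142, -0.002, 3.13]
ft_force: [-5.2, 0.1, 7.5]
opening: 0.144
gripper_force: 99.6
```

Emit:
{"api": "apply_moves", "payload": {
  "commands": [0, 0, 0, -2, 0, 0, 5, 0, 0, 0, -2, 0, 0, 5]
}}

```text
t: 7.6
eef_pos: [0.5413, -0.2032, 0.2124]
orientation: [-3.142, -0.001, 3.13]
ft_force: [-1.6, 0.5, 3.2]
opening: 0.148
gripper_force: 98.8
```

```bash
cat >> look.py <<'E'
def inpan(tag,roi=None,zc=.011):
    # lens in the scene view near the pan: centroid relative to the spoon, lens middle taken zc above pan underside
    s=shot("scene",tag);p,R,_=now();S=R@D;o=p+env.pinch_z*R[:,2]-S@[-.1,0,.05];o[2]-=.0027
    u=proj(s,[o+S@[0,0,zc]])[0];x0,y0,x1,y1=roi or [int(k) for k in(u[0]-22,u[1]-18,u[0]+22,u[1]+18)]
    for l in lenses(s,(x0,y0,x1,y1)):
        print("lens rel spoon mm",((plane(s,[l[0]],o[2]+zc)[0]-o)@S*1000).round(1),l[2])
    return s
E
python3 -c "
from look import *
st();inpan('6')"
```

```text
t 7.6 grasp [ 0.5411 -0.2032  0.0577] yaw,pit,roll [-0.69  0.04 -0.  ] origin [ 0.6411 -0.2044  0.0076] F [-1.6  0.5  3.2] open 12.6 gf 98.8 q [-0.09  0.44 -0.14  0.   -1.   -1.49]
lens rel spoon mm [ 2.6 -1.4 11. ] [12, 11, 22, 19, 321]
```

Emit:
{"api": "apply_moves", "payload": {
  "commands": [0, 0, 0, -1.5, 0, 0, 5, 0, 0, 0, -1.5, 0, 0, 5]
}}

```text
t: 7.85
eef_pos: [0.5434, -0.2031, 0.2122]
orientation: [-3.142, 0.0, 3.13]
ft_force: [-1.9, 0.6, 5.1]
opening: 0.142
gripper_force: 98.9
```

Emit:
{"api": "apply_moves", "payload": {
  "commands": [0, 0, 0, -1.5, 0, 0, 5, 0, 0, 0, -1.5, 0, 0, 5]
}}

```text
t: 8.05
eef_pos: [0.5449, -0.2031, 0.2123]
orientation: [-3.142, 0.0, 3.13]
ft_force: [-1.7, -0.8, 5.4]
opening: 0.145
gripper_force: 98.9
```

```bash
python3 -c "
from look import *
st();inpan('7')"
```

```text
t 8.05 grasp [ 0.5449 -0.2031  0.0576] yaw,pit,roll [-0.68 -0.02 -0.  ] origin [ 0.6449 -0.2043  0.0076] F [-1.7 -0.8  5.4] open 12.4 gf 98.9 q [-0.09  0.44 -0.13  0.   -1.   -1.49]
lens rel spoon mm [-0.3 -1.5 11. ] [11, 10, 22, 20, 327]
```

Emit:
{"api": "apply_moves", "payload": {
  "commands": [0, 0, 0, 1, 0, -3, 5, 0, -1.5, 0, 3, 0, -8, 5, 0, -3, 0, 5, 0, -20, 5, 0, -3, 0, 6, 0, -35, 5, 0, -3, 0, 8, 0, -50, 5]
}}

```text
t: 8.6
eef_pos: [0.5362, -0.2029, 0.2632]
orientation: [3.141, 0.053, 3.13]
ft_force: [-0.4, 0.2, -3.0]
opening: 0.144
gripper_force: 97.9
```

Run:
```python
from look import *
st();s=inpan('8');p,R,_=now();o=p+env.pinch_z*R[:,2]-R@D@[-.1,0,.05]
u=proj(s,[o])[0].astype(int);im=s["image"][u[1]-45:u[1]+45,u[0]-60:u[0]+60,::-1]
cv2.imwrite("pics/lifted1.png",cv2.convertScaleAbs(cv2.resize(im,None,fx=4,fy=4,interpolation=2),alpha=1.5))
```

```text
t 8.6 grasp [ 0.5445 -0.203   0.1087] yaw,pit,roll [-0.69 -3.06  0.01] origin [ 0.647  -0.2042  0.0641] F [-0.4  0.2 -3. ] open 12.3 gf 97.9 q [-0.09  0.36 -0.11 -0.01 -1.05 -1.49]
lens rel spoon mm [ 0.2 -0.7 11. ] [12, 9, 22, 21, 368]
```

View pics/lifted1.png

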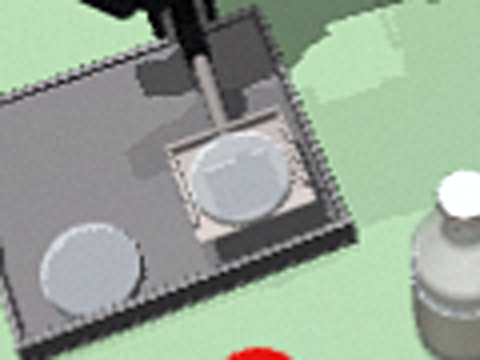

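Lens A sits in the pocket (crop (240,177)), inside the rims and clear of the tray. Planning the transit and the tip at the +y nest, with the spoon pointing radially.

```bash
cat >> g.py <<'E'
DZ=.0027
def lipg(lip,psi,pit): # grasp point for wanted lip lower edge (true z)
    S=Ro.from_euler("ZY",[psi,pit],degrees=True).as_matrix();return np.array(lip)+[0,0,DZ]+S@([-.128,0,.05])
def path(wps): # wps: (g,psi,pit); rows relative to the start of each call of <=5
    p,R,_=now()
    for i,call in enumerate(wps):
        b=(p,R)
        for g,psi,pit in call:
            T=Rt(psi,pit);q=np.array(g)-env.pinch_z*T[:,2];print(i,Ro.from_matrix(b[1].T@T).as_rotvec(degrees=True).round(1),((q-b[0])@b[1]*1000).round(1))
        p,R=q,T
def interp(a,b,n,f=None):
    return [(np.array(a[0])+(np.array(b[0])-np.array(a[0]))*u,a[1]+(b[1]-a[1])*u,a[2]+(b[2]-a[2])*u) for u in (f or np.arange(1,n+1)/n)]
E
python3 - <<'E'
from g import *
p,R,s=now();g=p+env.pinch_z*R[:,2]
n0=np.array([.5555,.2823,.008]);psi=27;e=np.array([np.cos(np.radians(psi)),np.sin(np.radians(psi)),0])
w1=(np.array([.455,-.17,.115]),-.7,-3)
lip=n0-.002*e;w2=(lipg(lip+[0,0,.035],psi,-3),psi,-3)
print(g,w2[0])
m=interp(w1,w2,14)
path([interp((g,-.69,-3.06),w1,5,[.12,.35,.6,.85,1]),m[:5],m[5:10],m[10:]])
E
```

```text
[ 0.5457792  -0.20355113  0.11174685] [0.43749387 0.22217287 0.08893247]
0 [-0.1  0.3  0. ] [10.2  3.7 -1. ]
0 [-0.1  0.3  0. ] [31.1 11.2 -3. ]
0 [-0.1  0.3  0. ] [53.7 19.3 -5.1]
0 [-0.1  0.3  0.1] [76.4 27.4 -7.3]
0 [-0.1  0.3  0.1] [90.  32.3 -8.6]
1 [-0.1 -0.  -2. ] [ 1.7 27.7  1.8]
1 [-0.2 -0.  -4. ] [ 3.4 55.4  3.6]
1 [-0.3 -0.  -5.9] [ 5.  83.1  5.3]
1 [-0.4  0.  -7.9] [  6.7 110.9   7.1]
1 [-0.5 -0.  -9.9] [  8.3 138.6   8.9]
2 [-0.1  0.  -2. ] [-3.1 27.6  2. ]
2 [-0.2  0.  -4. ] [-6.3 55.1  4.1]
2 [-0.3 -0.  -5.9] [-9.5 82.7  6.1]
2 [-0.4 -0.  -7.9] [-12.6 110.3   8.1]
2 [-0.5  0.  -9.9] [-15.8 137.9  10.2]
3 [-0.1 -0.  -2. ] [-7.9 26.6  2.3]
3 [-0.2 -0.  -4. ] [-15.8  53.2   4.6]
3 [-0.3 -0.  -5.9] [-23.7  79.8   6.8]
3 [-0.4  0.  -7.9] [-31.6 106.4   9.1]
```

Emit:
{"api": "apply_moves", "payload": {
  "commands": [0, 0, 0, 10, 4, -1, 5, 0, 0, 0, 31, 11, -3, 5, 0, 0, 0, 54, 19, -5, 5, 0, 0, 0, 76, 27, -7, 5, 0, 0, 0, 90, 32, -8.5, 5]
}}

```text
t: 9.15
eef_pos: [0.4442, -0.1693, 0.2651]
orientation: [3.141, 0.051, 3.129]
ft_force: [0.7, -0.4, -2.2]
opening: 0.144
gripper_force: 97.9
```

Emit:
{"api": "apply_moves", "payload": {
  "commands": [-0.1, 0, -2, 1.5, 27.5, 2, 5, -0.2, 0, -4, 3.5, 55.5, 3.5, 5, -0.3, 0, -6, 5, 83, 5.5, 5, -0.4, 0, -8, 6.5, 111, 7, 5, -0.5, 0, -10, 8.5, 138.5, 9, 5]
}}

```text
t: 9.65
eef_pos: [0.4392, -0.0304, 0.2559]
orientation: [3.141, 0.052, -2.978]
ft_force: [0.1, -0.4, -2.3]
opening: 0.143
gripper_force: 98.0
```

Emit:
{"api": "apply_moves", "payload": {
  "commands": [-0.1, 0, -2, -3, 27.5, 2, 5, -0.2, 0, -4, -6.5, 55, 4, 5, -0.3, 0, -6, -9.5, 82.5, 6, 5, -0.4, 0, -8, -12.5, 110.5, 8, 5, -0.5, 0, -10, -16, 138, 10, 5]
}}

```text
t: 10.15
eef_pos: [0.433, 0.1083, 0.2467]
orientation: [-3.141, 0.052, -2.803]
ft_force: [0.2, -0.5, -2.6]
opening: 0.148
gripper_force: 98.0
```

Emit:
{"api": "apply_moves", "payload": {
  "commands": [-0.1, 0, -2, -8, 26.5, 2.5, 5, -0.2, 0, -4, -16, 53, 4.5, 5, -0.3, 0, -6, -23.5, 80, 7, 5, -0.4, 0, -7.8, -31.5, 106.5, 9, 5, -0.4, 0, -7.8, -31.5, 106.5, 9, 5]
}}

```text
t: 10.65
eef_pos: [0.4284, 0.2207, 0.2392]
orientation: [-3.141, 0.052, -2.664]
ft_force: [0.4, -0.1, -2.1]
opening: 0.145
gripper_force: 98.1
```

```bash
cat > tip.py <<'E'
from look import *
import sys
st();inpan('9')
p,R,s=now();g=p+env.pinch_z*R[:,2];y,pt,r=Ro.from_matrix(R@D).as_euler("ZYX",degrees=True)
n0=np.array(eval(sys.argv[1]));psi=float(sys.argv[2]);e=np.array([np.cos(np.radians(psi)),np.sin(np.radians(psi)),0]);lip=n0-.002*e
print("lip rel nest (along,left,up) mm",(np.array([[e[0],e[1],0],[-e[1],e[0],0],[0,0,1]])@(g+R@D@[.128,0,-.05]-[0,0,DZ]-n0)*1000).round(1))
P=lambda pit,h:(lipg(lip+[0,0,h],psi,pit),psi,pit)
path([[P(-3,.035),P(4,.028),P(11,.022),P(18,.018),P(25,.015)],[P(29,.0135),P(32,.0125),P(34,.0125),P(34,.0125)],[P(36,.0125),P(38,.0125),P(40,.0125),P(42,.0125),P(42,.0125)]])
E
python3 tip.py "[.5555,.2823,.008]" 27
```

```text
t 10.65 grasp [0.4356 0.2243 0.0847] yaw,pit,roll [ 2.735e+01 -3.000e+00 -1.000e-02] origin [0.5267 0.2714 0.04  ] F [ 0.4 -0.1 -2.1] open 12.4 gf 98.1 q [ 0.81  0.23 -0.39  0.02 -0.91 -1.92]
lens rel spoon mm [-0.2  2.  11. ] [13, 10, 20, 17, 262]
lip rel nest (along,left,up) mm [-3.7  2.2 30.6]
0 [-0.  -0.1  0.3] [-1.6 -1.7 -4.2]
0 [-0.   6.9  0.3] [-27.2  -1.8 -11.3]
0 [-0.1 13.9  0.3] [-54.3  -2.  -16.2]
0 [-0.1 20.9  0.3] [-82.6  -2.1 -19.6]
0 [-0.1 27.9  0.3] [-111.7   -2.2  -20.5]
1 [-0.  4.  0.] [-15.2  -0.   -7.1]
1 [ 0.  7. -0.] [-27.   -0.  -11.8]
1 [ 0.  9. -0.] [-34.7  -0.  -15.2]
1 [ 0.  9. -0.] [-34.7  -0.  -15.2]
2 [-0.  2. -0.] [-7.2 -0.  -4.3]
2 [-0.  4.  0.] [-14.6   0.   -8.4]
2 [-0.  6.  0.] [-22.1   0.  -12.3]
2 [-0.  8.  0.] [-29.7   0.  -15.8]
2 [-0.  8.  0.] [-29.7   0.  -15.8]
```

Emit:
{"api": "apply_moves", "payload": {
  "commands": [0, 0, 0.3, -1.5, -1.5, -4, 5, 0, 7, 0.3, -27, -2, -11, 5, 0, 14, 0.3, -54, -2, -16, 5, 0, 21, 0.3, -82.5, -2, -19.5, 5, 0, 21, 0.3, -82.5, -2, -19.5, 5]
}}

```text
t: 11.2
eef_pos: [0.5058, 0.2545, 0.2615]
orientation: [-3.139, -0.319, -2.676]
ft_force: [-1.1, -0.8, -3.7]
opening: 0.141
gripper_force: 98.2
```

```bash
cat > tip2.py <<'E'
from look import *
import sys
st()
s=shot("scene","tip")
p,R,_=now();g=p+env.pinch_z*R[:,2]
n0=np.array(eval(sys.argv[1]));psi=float(sys.argv[2]);e=np.array([np.cos(np.radians(psi)),np.sin(np.radians(psi)),0]);lip=n0-.002*e
print("lip rel nest (along,left,up) mm",(np.array([[e[0],e[1],0],[-e[1],e[0],0],[0,0,1]])@(g+R@D@[.128,0,-.05]-[0,0,DZ]-n0)*1000).round(1))
P=lambda pit,h:(lipg(lip+[0,0,h],psi,pit),psi,pit)
path([[P(a,h) for a,h in k] for k in eval(sys.argv[3])])
E
python3 tip2.py "[.5555,.2823,.008]" 27 "[[(18,.018),(23,.015),(28,.0135),(32,.0125),(32,.0125)],[(34,.0125),(36,.0125),(38,.0125),(40,.0125),(40,.0125)]]"
```

```text
t 11.2 grasp [0.4626 0.2324 0.1146] yaw,pit,roll [26.67 18.29 -0.15] origin [0.5334 0.2679 0.0358] F [-1.1 -0.8 -3.7] open 12.0 gf 98.2 q [ 0.72  0.48  0.08 -0.08 -1.48 -1.8 ]
lip rel nest (along,left,up) mm [-0.6 -2.8 16.7]
0 [-0.  -0.1 -0.3] [ 2.2  2.1 -0.5]
0 [ 0.   4.9 -0.3] [-17.    2.2  -8. ]
0 [ 0.   9.9 -0.3] [-36.7   2.3 -15.4]
0 [ 0.  13.9 -0.3] [-52.8   2.4 -20.3]
0 [ 0.  13.9 -0.3] [-52.8   2.4 -20.3]
1 [-0.  2. -0.] [-7.2  0.  -4.3]
1 [-0.  4. -0.] [-14.6  -0.   -8.4]
1 [-0.  6.  0.] [-22.1   0.  -12.3]
1 [-0.  8. -0.] [-29.7   0.  -15.8]
1 [-0.  8. -0.] [-29.7   0.  -15.8]
```

Emit:
{"api": "apply_moves", "payload": {
  "commands": [0, 5, -0.3, -17, 2, -8, 5, 0, 10, -0.3, -36.5, 2.5, -15.5, 5, 0, 12, -0.3, -45, 2.5, -18, 5, 0, 12, -0.3, -45, 2.5, -18, 5, 0, 12, -0.3, -45, 2.5, -18, 5]
}}

```text
t: 11.75
eef_pos: [0.544, 0.2773, 0.2671]
orientation: [3.141, -0.522, -2.669]
ft_force: [-0.8, -0.6, -1.4]
opening: 0.143
gripper_force: 98.3
```

```bash
python3 tip2.py "[.5555,.2823,.008]" 27 "[[(32,.0125),(34,.0125),(36,.0125),(36,.0125),(36,.0125)],[(38,.0125),(40,.0125),(42,.0125),(42,.0125)]]"; python3 -c "
from look import *
s=dict(np.load('/tmp/scenetip.npz'));u=proj(s,[[.5555,.2823,.02]])[0].astype(int);cv2.imwrite('pics/tip1.png',cv2.convertScaleAbs(cv2.resize(s['image'][u[1]-45:u[1]+40,u[0]-55:u[0]+55,::-1],None,fx=4,fy=4,interpolation=2),alpha=1.5))"
```

```text
t 11.75 grasp [0.4752 0.2422 0.1331] yaw,pit,roll [27.11 29.92  0.04] origin [0.5302 0.2704 0.0398] F [-0.8 -0.6 -1.4] open 12.2 gf 98.3 q [ 0.69  0.64  0.34 -0.11 -1.78 -1.78]
lip rel nest (along,left,up) mm [-3.8  1.  15.6]
0 [-0.   2.1  0.1] [-10.7  -0.9  -2.8]
0 [-0.   4.1  0.1] [-18.   -0.9  -6.8]
0 [-0.   6.1  0.1] [-25.5  -0.9 -10.6]
0 [-0.   6.1  0.1] [-25.5  -0.9 -10.6]
0 [-0.   6.1  0.1] [-25.5  -0.9 -10.6]
1 [-0.  2.  0.] [-7.2  0.  -4.3]
1 [0. 4. 0.] [-14.6   0.   -8.4]
1 [ 0.  6. -0.] [-22.1   0.  -12.3]
1 [ 0.  6. -0.] [-22.1   0.  -12.3]
```

View pics/tip1.png

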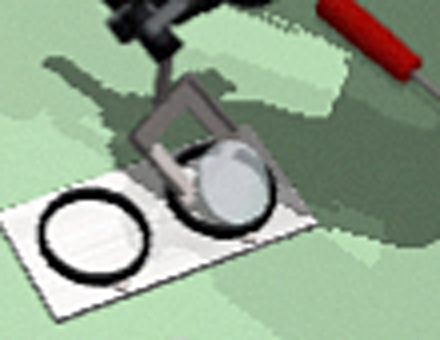

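The lens has already slid over the lip at about 30° and lies in the +y ring (crop lens (230,185), ring (222,190)), with its rear still on the lip. I'll lower a touch and withdraw level.

Emit:
{"api": "apply_moves", "payload": {
  "commands": [0, 0, 0, -1.5, 0, 2.5, 5, 0, 0, 0, -1.5, 0, 2.5, 5, 0, 0, 0, 3, 0, 5, 5, 0, 0, 0, 7, 0, 7.5, 5]
}}

```text
t: 12.2
eef_pos: [0.5352, 0.2733, 0.264]
orientation: [3.141, -0.523, -2.668]
ft_force: [-0.7, -0.1, -1.7]
opening: 0.147
gripper_force: 98.3
```

Emit:
{"api": "apply_moves", "payload": {
  "commands": [0, 0, 0, 4.5, 0, 2.5, 5, 0, 0, 0, 8.5, 0, 5, 5, 0, 0, 0, 13, 0, 7.5, 5, 0, 0, 0, 17.5, 0, 10, 5, 0, 0, 0, 17.5, 0, 10, 5]
}}

```text
t: 12.7
eef_pos: [0.5173, 0.2641, 0.2643]
orientation: [3.141, -0.524, -2.668]
ft_force: [0.3, -0.9, -1.3]
opening: 0.145
gripper_force: 98.3
```

```bash
cat > nest.py <<'E'
from look import *
import sys
st();n=np.array(eval(sys.argv[1]));psi=float(sys.argv[2]);e=np.array([np.cos(np.radians(psi)),np.sin(np.radians(psi)),0])
p,R,_=now();g=p+env.pinch_z*R[:,2]
print("lip rel nest (along,left,up) mm",(np.array([[e[0],e[1],0],[-e[1],e[0],0],[0,0,1]])@(g+R@D@[.128,0,-.05]-[0,0,DZ]-n)*1000).round(1))
s=shot("scene",sys.argv[3]);t=shot("top",sys.argv[3])
for c in(s,t):
    z=[]
    for r in(0,12,24):
        W=np.array([[n[0]+r/1e3*np.cos(a),n[1]+r/1e3*np.sin(a),.02] for a in np.arange(0,6.28,.4 if r else 7)]);d=depth(c,proj(c,W))[:,2]*1000
        z.append(d.round(0).astype(int).tolist())
    print(z)
    u=proj(c,[[n[0],n[1],.02]])[0].astype(int)
    for l in lenses(c,(u[0]-20,u[1]-16,u[0]+20,u[1]+16),.018):print(l)
u=proj(s,[n+[0,0,.01]])[0].astype(int)
cv2.imwrite(f"pics/nest{sys.argv[3]}.png",cv2.convertScaleAbs(cv2.resize(s['image'][u[1]-45:u[1]+40,u[0]-55:u[0]+55,::-1],None,fx=4,fy=4,interpolation=2),alpha=1.5))
E
python3 nest.py "[.5555,.2823,.008]" 27 n1
```

```text
t 12.7 grasp [0.4484 0.2289 0.1303] yaw,pit,roll [27.16 30.    0.04] origin [0.5032 0.2571 0.037 ] F [ 0.3 -0.9 -1.3] open 12.4 gf 98.3 q [ 0.7   0.58  0.23 -0.12 -1.73 -1.79]
lip rel nest (along,left,up) mm [-33.8   1.3  12.3]
[[22], [24, 25, 25, 24, 23, 21, 22, 25, 23, 23, 18, 21, 26, 23, 22, 22], [21, 23, 17, 22, 17, 23, 23, 20, 19, 20, 23, 18, 23, 21, 22, 18]]
(array([418.8 , 178.49]), array([0.5569, 0.2839, 0.018 ]), [11, 9, 21, 18, 309])
[[318], [324, 330, 339, 343, 340, 339, 333, 325, 316, 311, 303, 298, 293, 298, 300, 314], [310, 340, 348, 355, 350, 347, 340, 322, 311, 301, 256, 23, 20, 25, 19, 19]]
(array([204.23, 196.39]), array([0.5467, 0.319 , 0.018 ]), [0, 0, 21, 32, 448])
```

View pics/nestn1.png

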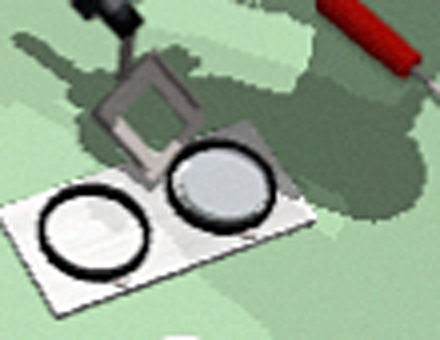

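Nest crop: the lens lies flat inside the +y ring (225,187) with the lip behind it, and the depth over it reads about 22 mm, as it should. On to lens B (no pictures left, so by numbers only).

Run:
```python
from g import *
p,R,s=now();g=p+env.pinch_z*R[:,2]
a=(np.array([.43,.22,.14]),27.,0.);c=(spoon([.560,-.304,.0607],-.7),-.7,0.);d=(spoon([.560,-.304,.0107],-.7),-.7,0.);f=(spoon([.560,-.304,.0085],-.7),-.7,0.)
m=interp(a,c,13);print(g,c[0])
path([interp((g,27.16,30),a,5),m[:5],m[5:10],m[10:]+[c],interp(c,d,3,[.5,.9,1])+[f,f]])
```

```text
[0.44893934 0.22912368 0.13016318] [ 0.46000746 -0.3027783   0.1107    ]
0 [ 0. -6.  0.] [20.8  0.2  1.2]
0 [  0.  -12.    0.1] [41.4  0.2  4.2]
0 [ -0.  -18.    0.1] [61.7  0.3  8.8]
0 [ -0.  -24.    0.1] [81.4  0.5 15. ]
0 [ -0.  -30.    0.1] [100.4   0.6  22.7]
1 [0.  0.  2.1] [ 16.2 -36.9   2.3]
1 [0.  0.  4.3] [ 32.4 -73.8   4.5]
1 [0.  0.  6.4] [  48.6 -110.6    6.8]
1 [0.  0.  8.5] [  64.8 -147.5    9. ]
1 [ 0.   0.  10.7] [  81.  -184.4   11.3]
2 [0.  0.  2.1] [  9.1 -39.2   2.3]
2 [0.  0.  4.3] [ 18.2 -78.5   4.5]
2 [0.  0.  6.4] [  27.3 -117.7    6.8]
2 [0.  0.  8.5] [  36.4 -157.     9. ]
2 [ 0.   0.  10.7] [  45.5 -196.2   11.3]
3 [0.  0.  2.1] [  1.7 -40.2   2.3]
3 [0.  0.  4.3] [  3.4 -80.5   4.5]
3 [0.  0.  6.4] [   5.1 -120.7    6.8]
3 [0.  0.  6.4] [   5.1 -120.7    6.8]
4 [0. 0. 0.] [ 0.  0. 25.]
4 [0. 0. 0.] [ 0.  0. 45.]
4 [0. 0. 0.] [ 0.  0. 50.]
4 [0. 0. 0.] [ 0.   0.  52.2]
4 [0. 0. 0.] [ 0.   0.  52.2]
```

Emit:
{"api": "apply_moves", "payload": {
  "commands": [0, -6, 0, 21, 0, 1, 5, 0, -12, 0.1, 41.5, 0, 4, 5, 0, -18, 0.1, 61.5, 0.5, 9, 5, 0, -24, 0.1, 81.5, 0.5, 15, 5, 0, -30, 0.1, 100.5, 0.5, 22.5, 5]
}}

```text
t: 13.3
eef_pos: [0.4297, 0.2197, 0.2954]
orientation: [3.141, 0.005, -2.67]
ft_force: [-0.3, 0.7, -1.2]
opening: 0.143
gripper_force: 98.3
```

Emit:
{"api": "apply_moves", "payload": {
  "commands": [0, 0, 2, 16, -37, 2, 5, 0, 0, 4.3, 32.5, -74, 4.5, 5, 0, 0, 6.4, 48.5, -110.5, 7, 5, 0, 0, 8.5, 65, -147.5, 9, 5, 0, 0, 10.7, 81, -184.5, 11, 5]
}}

```text
t: 13.8
eef_pos: [0.4416, 0.0173, 0.284]
orientation: [-3.142, -0.0, -2.857]
ft_force: [0.9, -0.1, -1.3]
opening: 0.143
gripper_force: 98.4
```

Emit:
{"api": "apply_moves", "payload": {
  "commands": [0, 0, 2, 9, -39, 2, 5, 0, 0, 4.3, 18, -78.5, 4.5, 5, 0, 0, 6.4, 27.5, -117.5, 7, 5, 0, 0, 8.5, 36.5, -157, 9, 5, 0, 0, 10.7, 45.5, -196, 11, 5]
}}

```text
t: 14.3
eef_pos: [0.4532, -0.1838, 0.2729]
orientation: [-3.141, -0.0, -3.045]
ft_force: [1.0, 0.3, -0.2]
opening: 0.147
gripper_force: 98.4
```

Emit:
{"api": "apply_moves", "payload": {
  "commands": [0, 0, 2, 2, -40, 2, 5, 0, 0, 4.3, 3.5, -80.5, 4.5, 5, 0, 0, 6.4, 5, -120.5, 7, 5, 0, 0, 6.4, 5, -120.5, 7, 5, 0, 0, 6.4, 5, -120.5, 7, 5]
}}

```text
t: 14.8
eef_pos: [0.4599, -0.3033, 0.2652]
orientation: [3.141, -0.001, 3.126]
ft_force: [0.4, -0.0, -1.8]
opening: 0.139
gripper_force: 98.5
```

Run:
```python
from look import *
st();s=shot("scene","b0");t=shot("top","b0")
print(lenses(s,(205,262,250,300)));print(lenses(t,(385,155,418,180)))
path([[(spoon([.560,-.304,z],-.7),-.7,0) for z in(.06,.0107,.0085)]])
```

```text
t 14.8 grasp [ 0.4597 -0.3033  0.1105] yaw,pit,roll [-0.88  0.08  0.03] origin [ 0.5596 -0.3048  0.0604] F [ 0.4 -0.  -1.8] open 11.8 gf 98.5 q [-0.3   0.34 -0.14 -0.   -1.09 -1.29]
[(array([224.25, 282.84]), array([ 0.6364, -0.305 ,  0.01  ]), [8, 10, 24, 23, 434])]
[(array([404.22, 167.29]), array([ 0.6402, -0.3051,  0.01  ]), [11, 3, 18, 19, 271])]
0 [ 0. -0. -0.] [ 0.1 -0.8  1. ]
0 [ 0. -0. -0.] [ 0.1 -0.8 50.3]
0 [ 0. -0. -0.] [ 0.1 -0.8 52.5]
```

Emit:
{"api": "apply_moves", "payload": {
  "commands": [0, 0, 0, 0, 0, 25, 5, 0, 0, 0, 0, 0, 45, 5, 0, 0, 0, 0, 0, 50, 5, 0, 0, 0, 0, 0, 50, 5]
}}

```text
t: 15.3
eef_pos: [0.4602, -0.3017, 0.2156]
orientation: [3.141, -0.002, 3.13]
ft_force: [-0.3, -0.4, -0.5]
opening: 0.144
gripper_force: 98.6
```

Emit:
{"api": "apply_moves", "payload": {
  "commands": [0, 0, 0, 0, 0, 1, 5, 0, 0, 0, 0, 0, 2, 5, 0, 0, 0, 0, 0, 2, 5]
}}

```text
t: 15.6
eef_pos: [0.4604, -0.3025, 0.2145]
orientation: [-3.141, 0.001, 3.128]
ft_force: [-0.0, -0.3, -2.7]
opening: 0.145
gripper_force: 98.6
```

Emit:
{"api": "apply_moves", "payload": {
  "commands": [0, 0, 0, 0, 0, 1, 5, 0, 0, 0, 0, 0, 1, 5]
}}

```text
t: 15.8
eef_pos: [0.4602, -0.3025, 0.2129]
orientation: [-3.141, -0.0, 3.128]
ft_force: [0.2, -0.6, -1.2]
opening: 0.144
gripper_force: 98.6
```

```bash
python3 -c "
from look import *
st();s=shot('scene','b1');print(lenses(s,(205,262,250,300)));st()"
```

```text
t 15.8 grasp [ 0.4601 -0.3025  0.0582] yaw,pit,roll [-0.77  0.   -0.01] origin [ 0.5601 -0.3039  0.0082] F [ 0.2 -0.6 -1.2] open 12.3 gf 98.6 q [-0.3   0.39 -0.21  0.   -0.97 -1.29]
[(array([224.28, 282.76]), array([ 0.6363, -0.3048,  0.01  ]), [8, 10, 24, 23, 436])]
t 15.85 grasp [ 0.4601 -0.3025  0.0582] yaw,pit,roll [-0.77  0.01 -0.01] origin [ 0.5601 -0.3039  0.0082] F [ 0.7 -0.6 -1.1] open 12.1 gf 98.6 q [-0.3   0.39 -0.21  0.   -0.97 -1.29]
```

Emit:
{"api": "apply_moves", "payload": {
  "commands": [0, 0, 0, -8, 0, 0.7, 5, 0, 0, 0, -16, 0, 0.7, 5, 0, 0, 0, -24, 0, 0.7, 5, 0, 0, 0, -32, 0, 0.7, 5, 0, 0, 0, -40, 0, 0.7, 5]
}}

```text
t: 16.35
eef_pos: [0.5011, -0.3031, 0.2124]
orientation: [-3.141, 0.0, 3.129]
ft_force: [-0.7, -0.2, 2.6]
opening: 0.144
gripper_force: 99.2
```

Emit:
{"api": "apply_moves", "payload": {
  "commands": [0, 0, 0, -7, 0, 0, 5, 0, 0, 0, -14, 0, 0, 5, 0, 0, 0, -21, 0, 0, 5, 0, 0, 0, -28, 0, 0, 5, 0, 0, 0, -30, 0, 0, 5]
}}

```text
t: 16.85
eef_pos: [0.531, -0.3035, 0.2122]
orientation: [-3.141, 0.0, 3.129]
ft_force: [-2.3, 0.1, 5.1]
opening: 0.146
gripper_force: 99.4
```

```bash
python3 -c "
from look import *
st();inpan('b2')"
```

```text
t 16.85 grasp [ 0.5311 -0.3035  0.0575] yaw,pit,roll [-0.74 -0.03 -0.03] origin [ 0.6311 -0.3049  0.0076] F [-2.3  0.1  5.1] open 12.5 gf 99.4 q [-0.26  0.5  -0.04  0.   -1.03 -1.32]
lens rel spoon mm [11.4  2.2 11. ] [14, 12, 22, 21, 350]
```

Emit:
{"api": "apply_moves", "payload": {
  "commands": [0, 0, 0, -5, 0, 0, 5, 0, 0, 0, -8, 0, 0, 5, 0, 0, 0, -8, 0, 0, 5]
}}

```text
t: 17.2
eef_pos: [0.5378, -0.3036, 0.2123]
orientation: [-3.141, -0.002, 3.128]
ft_force: [-3.8, 0.3, 8.0]
opening: 0.144
gripper_force: 100.0
```

Emit:
{"api": "apply_moves", "payload": {
  "commands": [0, 0, 0, -2, 0, 0, 5, 0, 0, 0, -3, 0, 0, 5]
}}

```text
t: 17.4
eef_pos: [0.5392, -0.3038, 0.2125]
orientation: [3.141, -0.006, 3.128]
ft_force: [-2.2, -0.9, 4.8]
opening: 0.144
gripper_force: 99.7
```

```bash
python3 -c "
from look import *
st();inpan('b3')"
```

```text
t 17.4 grasp [ 0.5382 -0.3037  0.0578] yaw,pit,roll [-0.77  0.35  0.01] origin [ 0.6379 -0.3051  0.0072] F [-2.2 -0.9  4.8] open 12.3 gf 99.7 q [-0.26  0.51 -0.02  0.   -1.05 -1.32]
lens rel spoon mm [ 3.1  1.8 11. ] [13, 9, 22, 21, 340]
```

Emit:
{"api": "apply_moves", "payload": {
  "commands": [0, 0, 0, -2, 0, 0, 5, 0, 0, 0, -2, 0, 0, 5]
}}

```text
t: 17.65
eef_pos: [0.5433, -0.3037, 0.2123]
orientation: [-3.141, 0.0, 3.128]
ft_force: [-2.5, 0.4, 5.0]
opening: 0.148
gripper_force: 99.5
```

Emit:
{"api": "apply_moves", "payload": {
  "commands": [0, 0, 0, -1.5, 0, 0, 5, 0, 0, 0, -1.5, 0, 0, 5]
}}

```text
t: 17.85
eef_pos: [0.5449, -0.3037, 0.2122]
orientation: [-3.141, 0.0, 3.128]
ft_force: [-1.9, -0.4, 4.4]
opening: 0.145
gripper_force: 99.5
```

```bash
python3 -c "
from look import *
st();inpan('b4')"
```

```text
t 17.85 grasp [ 0.5449 -0.3037  0.0575] yaw,pit,roll [-0.76 -0.01 -0.02] origin [ 0.6449 -0.305   0.0076] F [-1.9 -0.4  4.4] open 12.4 gf 99.5 q [-0.26  0.52 -0.01  0.   -1.05 -1.33]
lens rel spoon mm [-1.4  1.5 11. ] [13, 9, 22, 20, 347]
```

Seated as before; lifting with a slight lip-up tilt, then checking.

Emit:
{"api": "apply_moves", "payload": {
  "commands": [0, 0, 0, 1, 0, -3, 5, 0, -1.5, 0, 3, 0, -8, 5, 0, -3, 0, 5, 0, -20, 5, 0, -3, 0, 6, 0, -35, 5, 0, -3, 0, 8, 0, -50, 5]
}}

```text
t: 18.4
eef_pos: [0.5362, -0.3034, 0.263]
orientation: [3.141, 0.053, 3.128]
ft_force: [0.9, -0.4, -3.0]
opening: 0.143
gripper_force: 98.4
```

Run:
```python
from look import *
st();s=inpan('b5')
print("tray floor left of lens?",lenses(s,(205,262,250,300)))
p,R,_=now();g=p+env.pinch_z*R[:,2];S=R@D;o=g-S@[-.1,0,.05]-[0,0,DZ]
W=[o+S@[r*np.cos(a),r*np.sin(a),.017] for r in(.008,.016) for a in np.arange(0,6.3,.6)]
print("lens top height over pan underside mm",np.median((depth(s,proj(s,W))[:,2]-o[2])*1000))
n=np.array([.5555,.1825,.008]);psi=18;e=np.array([np.cos(np.radians(psi)),np.sin(np.radians(psi)),0])
w1=(np.array([.455,-.27,.115]),-.7,-3)
w2=(lipg(n-.002*e+[0,0,.035],psi,-3),psi,-3);m=interp(w1,w2,14)
path([interp((g,-.75,-3),w1,5,[.12,.35,.6,.85,1]),m[:5],m[5:10],m[10:]])
```

```text
t 18.4 grasp [ 0.5444 -0.3035  0.1085] yaw,pit,roll [-0.77 -3.04  0.01] origin [ 0.6469 -0.3049  0.0639] F [ 0.9 -0.4 -3. ] open 12.2 gf 98.4 q [-0.27  0.44  0.02 -0.02 -1.09 -1.31]
lens rel spoon mm [-0.6  2.1 11.1] [12, 8, 23, 22, 389]
tray floor left of lens? [(array([221.14, 275.12]), array([ 0.6139, -0.306 ,  0.01  ]), [5, 3, 23, 22, 386])]
lens top height over pan underside mm 10.791149813528856
0 [-0.1  0.3  0. ] [10.1  3.6 -1. ]
0 [-0.1  0.3 -0. ] [31.  11.3 -3. ]
0 [-0.1  0.3 -0. ] [53.6 19.6 -5.1]
0 [-0.1  0.3 -0. ] [76.3 27.8 -7.2]
0 [-0.1  0.3 -0. ] [89.9 32.8 -8.5]
1 [-0.1  0.  -1.3] [ 2.3 29.2  1.7]
1 [-0.1 -0.  -2.7] [ 4.5 58.4  3.5]
1 [-0.2  0.  -4. ] [ 6.8 87.6  5.2]
1 [-0.3  0.  -5.3] [  9.1 116.7   7. ]
1 [-0.3 -0.  -6.7] [ 11.3 145.9   8.7]
2 [-0.1  0.  -1.3] [-1.2 29.2  1.9]
2 [-0.1 -0.  -2.7] [-2.3 58.5  3.9]
2 [-0.2  0.  -4. ] [-3.5 87.7  5.8]
2 [-0.3  0.  -5.3] [ -4.7 117.    7.7]
2 [-0.3  0.  -6.7] [ -5.8 146.2   9.6]
3 [-0.1 -0.  -1.3] [-4.6 28.9  2.1]
3 [-0.1  0.  -2.7] [-9.1 57.8  4.2]
3 [-0.2 -0.  -4. ] [-13.7  86.7   6.3]
3 [-0.3 -0.  -5.3] [-18.3 115.6   8.4]
```

Emit:
{"api": "apply_moves", "payload": {
  "commands": [0, 0, 0, 10, 4, -1, 5, 0, 0, 0, 31, 11, -3, 5, 0, 0, 0, 54, 20, -5, 5, 0, 0, 0, 76, 28, -7, 5, 0, 0, 0, 90, 33, -8.5, 5]
}}

```text
t: 18.95
eef_pos: [0.445, -0.2687, 0.266]
orientation: [3.141, 0.053, 3.128]
ft_force: [0.3, -1.3, -1.8]
opening: 0.144
gripper_force: 98.4
```

Emit:
{"api": "apply_moves", "payload": {
  "commands": [-0.1, 0, -1.3, 2, 29, 1.5, 5, -0.1, 0, -2.7, 4.5, 58.5, 3.5, 5, -0.2, 0, -4, 7, 87.5, 5, 5, -0.3, 0, -5.3, 9, 117, 7, 5, -0.3, 0, -6.7, 11.5, 146, 8.5, 5]
}}

```text
t: 19.45
eef_pos: [0.4372, -0.1221, 0.2569]
orientation: [-3.141, 0.054, -3.037]
ft_force: [0.9, 0.7, -1.3]
opening: 0.138
gripper_force: 98.3
```

Emit:
{"api": "apply_moves", "payload": {
  "commands": [-0.1, 0, -1.3, -1, 29, 2, 5, -0.1, 0, -2.7, -2.5, 58.5, 4, 5, -0.2, 0, -4, -3.5, 87.5, 6, 5, -0.3, 0, -5.3, -4.5, 117, 7.5, 5, -0.3, 0, -6.7, -6, 146, 9.5, 5]
}}

```text
t: 19.95
eef_pos: [0.4285, 0.0238, 0.2477]
orientation: [-3.141, 0.054, -2.92]
ft_force: [0.3, -0.8, -2.8]
opening: 0.145
gripper_force: 98.4
```

Emit:
{"api": "apply_moves", "payload": {
  "commands": [-0.1, 0, -1.3, -4.5, 29, 2, 5, -0.1, 0, -2.7, -9, 58, 4, 5, -0.2, 0, -4, -13.5, 86.5, 6, 5, -0.3, 0, -5.3, -18.5, 115.5, 8.5, 5, -0.3, 0, -5.3, -18.5, 115.5, 8.5, 5]
}}

```text
t: 20.45
eef_pos: [0.4221, 0.142, 0.2399]
orientation: [3.141, 0.054, -2.825]
ft_force: [0.4, -0.7, -2.5]
opening: 0.142
gripper_force: 98.6
```

```bash
python3 -c "
from look import *
inpan('b6')"; python3 tip2.py "[.5555,.1825,.008]" 18 "[[(-3,.035),(4,.028),(11,.022),(18,.018),(18,.018)]]"
```

```text
lens rel spoon mm [-1.7  3.  11.1] [13, 10, 20, 17, 273]
t 20.5 grasp [0.4297 0.1432 0.0853] yaw,pit,roll [18.1  -3.02 -0.03] origin [0.5271 0.175  0.0407] F [-0.5 -0.1 -3.6] open 12.3 gf 98.6 q [ 0.69  0.16 -0.48  0.03 -0.89 -1.96]
lip rel nest (along,left,up) mm [-1.8  0.6 31.3]
0 [-0. -0.  0.] [ 0.  -0.7 -3.7]
0 [-0.  7.  0.] [-25.5  -0.7 -10.7]
0 [-0. 14.  0.] [-52.6  -0.7 -15.6]
0 [-0. 21.  0.] [-80.9  -0.7 -19. ]
0 [-0. 21.  0.] [-80.9  -0.7 -19. ]
```

Emit:
{"api": "apply_moves", "payload": {
  "commands": [0, 0, 0, 0, -1, -4, 5, 0, 7, 0, -25.5, -2, -10.5, 5, 0, 14, 0, -52.5, -2, -15.5, 5, 0, 21, 0, -81, -2, -19, 5, 0, 21, 0, -81, -2, -19, 5]
}}

```text
t: 21.05
eef_pos: [0.5026, 0.1624, 0.2614]
orientation: [-3.14, -0.318, -2.831]
ft_force: [-1.6, -0.3, -3.2]
opening: 0.143
gripper_force: 98.6
```

```bash
python3 tip2.py "[.5555,.1825,.008]" 18 "[[(18,.018),(22,.016),(25,.014),(27,.0125),(28,.0125)],[(30,.0125),(31,.0125),(32,.0125),(32,.0125)]]"
```

```text
t 21.05 grasp [0.4566 0.1473 0.1145] yaw,pit,roll [17.78 18.24 -0.12] origin [0.5321 0.1715 0.0357] F [-1.6 -0.3 -3.2] open 12.2 gf 98.6 q [ 0.58  0.42 -0.03 -0.08 -1.43 -1.81]
lip rel nest (along,left,up) mm [-0.2 -3.2 16.5]
0 [-0.  -0.1 -0.2] [ 2.5  2.7 -0.6]
0 [-0.   3.9 -0.2] [-12.7   2.7  -7.2]
0 [-0.   6.9 -0.2] [-24.6   2.8 -11. ]
0 [ 0.   8.9 -0.2] [-32.7   2.8 -13. ]
0 [ 0.   9.9 -0.2] [-36.6   2.8 -14.6]
1 [ 0.  2. -0.] [-7.2  0.  -4.3]
1 [-0.  3. -0.] [-10.9  -0.   -6.4]
1 [-0.  4. -0.] [-14.6  -0.   -8.4]
1 [-0.  4. -0.] [-14.6  -0.   -8.4]
```

Emit:
{"api": "apply_moves", "payload": {
  "commands": [0, 4, -0.2, -12.5, 1.5, -7, 5, 0, 7, -0.2, -24.5, 1.5, -11, 5, 0, 9, -0.2, -32.5, 1.5, -13, 5, 0, 10, -0.2, -36.5, 1.5, -14.5, 5, 0, 10, -0.2, -36.5, 1.5, -14.5, 5]
}}

```text
t: 21.6
eef_pos: [0.5355, 0.1753, 0.2654]
orientation: [3.141, -0.489, -2.826]
ft_force: [0.6, 0.5, -1.4]
opening: 0.145
gripper_force: 98.6
```

```bash
python3 tip2.py "[.5555,.1825,.008]" 18 "[[(28,.0125),(30,.0125),(31,.0125),(32,.0125),(32,.0125)]]"
cat > seek.py <<'E'
from look import *
s=dict(np.load("/tmp/scenetip.npz"));u=proj(s,[[.5555,.1825,.02]])[0].astype(int)
for l in lenses(s,(u[0]-28,u[1]-30,u[0]+24,u[1]+18),.02):print("lens on z .02",l)
E
python3 seek.py
```

```text
t 21.6 grasp [0.4665 0.1527 0.1289] yaw,pit,roll [1.809e+01 2.800e+01 1.000e-02] origin [0.5281 0.1729 0.0378] F [ 0.6  0.5 -1.4] open 12.4 gf 98.6 q [ 0.55  0.54  0.16 -0.11 -1.67 -1.79]
lip rel nest (along,left,up) mm [-4.4 -0.5 14.1]
0 [-0.   0.   0.1] [-3.   0.6  0.2]
0 [-0.   2.   0.1] [-10.2   0.6  -4.1]
0 [-0.   3.   0.1] [-13.9   0.6  -6.2]
0 [-0.   4.   0.1] [-17.6   0.6  -8.2]
0 [-0.   4.   0.1] [-17.6   0.6  -8.2]
lens on z .02 (array([389.03, 189.32]), array([0.5573, 0.189 , 0.02  ]), [22, 20, 20, 22, 346])
```

Emit:
{"api": "apply_moves", "payload": {
  "commands": [0, 0, 0, -1, 0, 1.5, 5, 0, 0, 0, -1, 0, 1.5, 5, 0, 0, 0, 3.5, 0, 4, 5, 0, 0, 0, 8, 0, 6, 5]
}}

```text
t: 22.05
eef_pos: [0.5257, 0.1726, 0.2639]
orientation: [3.141, -0.489, -2.825]
ft_force: [1.0, -0.3, -1.9]
opening: 0.141
gripper_force: 98.6
```

```bash
python3 tip2.py "[.5555,.1825,.008]" 18 "[]";python3 seek.py
```

```text
t 22.05 grasp [0.4566 0.15   0.1274] yaw,pit,roll [1.815e+01 2.802e+01 1.000e-02] origin [0.5181 0.1702 0.0362] F [ 1.  -0.3 -1.9] open 12.1 gf 98.6 q [ 0.56  0.52  0.13 -0.11 -1.66 -1.79]
lip rel nest (along,left,up) mm [-15.3  -0.1  12.6]
lens on z .02 (array([388.21, 189.9 ]), array([0.5581, 0.186 , 0.02  ]), [20, 21, 21, 21, 349])
```

Emit:
{"api": "apply_moves", "payload": {
  "commands": [0, 0, 0, 4.5, 0, 2.5, 5, 0, 0, 0, 9, 0, 4.5, 5, 0, 0, 0, 13, 0, 7, 5, 0, 0, 0, 18, 0, 9.5, 5, 0, 0, 0, 18, 0, 9.5, 5]
}}

```text
t: 22.6
eef_pos: [0.5063, 0.1662, 0.2641]
orientation: [3.141, -0.489, -2.825]
ft_force: [0.2, -0.2, -1.2]
opening: 0.145
gripper_force: 98.7
```

```bash
python3 nest.py "[.5555,.1825,.008]" 18 n2
python3 - <<'E'
from look import *
s=dict(np.load("/tmp/scenen2.npz"))
for q in blobs(s,(0,0,0),(179,255,70),(370,160,435,205)):print("ring",rect(s,q,.018),cv2.boundingRect(q))
for y in(.28,.18):
    u=proj(s,[[.557,y,.018]])[0].astype(int);print(lenses(s,(u[0]-16,u[1]-14,u[0]+16,u[1]+14),.018))
E
```

```text
t 22.6 grasp [0.4372 0.1436 0.1276] yaw,pit,roll [1.815e+01 2.804e+01 1.000e-02] origin [0.4987 0.1638 0.0365] F [ 0.2 -0.2 -1.2] open 12.4 gf 98.7 q [ 0.57  0.49  0.07 -0.12 -1.63 -1.8 ]
lip rel nest (along,left,up) mm [-35.1  -0.2  12.6]
[[28], [21, 21, 25, 23, 24, 23, 25, 27, 22, 24, 28, 25, 23, 20, 21, 22], [19, 22, 21, 21, 24, 25, 22, 18, 20, 19, 22, 17, 21, 21, 23, 22]]
(array([386.55, 190.16]), array([0.5559, 0.1823, 0.018 ]), [10, 8, 22, 19, 330])
[[378], [385, 391, 394, 395, 391, 388, 374, 369, 364, 355, 359, 359, 362, 355, 369, 378], [407, 411, 411, 414, 393, 392, 377, 364, 352, 346, 334, 331, 324, 339, 355, 375]]
(array([241.37, 199.8 ]), array([0.5363, 0.2041, 0.018 ]), [0, 6, 29, 26, 411])
ring (array([566.4, 275.7]), array([ 77.6, 110. ]), 60.36) (404, 166, 29, 33)
ring (array([555.3, 181.4]), array([78.5, 81.3]), 34.39) (372, 177, 29, 27)
ring (array([555.4, 182.4]), array([67.6, 65.6]), 19.15) (373, 181, 27, 20)
ring (array([556.5, 281.7]), array([66.4, 66.2]), 88.29) (406, 169, 25, 20)
[(array([418.83, 178.39]), array([0.5566, 0.2842, 0.018 ]), [8, 6, 21, 18, 301])]
[(array([386.59, 190.25]), array([0.5562, 0.1823, 0.018 ]), [8, 6, 21, 18, 310])]
```

Both lenses lie flat in their nests (scene: lens B at (0.556, 0.182), ring at (0.555, 0.182); depth about 22 mm). Returning the spoon.

Run:
```python
from g import *
p,R,s=now();g=p+env.pinch_z*R[:,2]
a=(np.array([.43,.14,.14]),18.,0.);b=(np.array([.44,.0192,.13]),3.16,0.);c=(np.array([.4997,.0192,.12]),3.16,0.)
path([interp((g,18.15,28.04),a,5),interp(a,b,5),interp(b,c,3)+[c,c]])
```

```text
0 [-0.  -5.6  0. ] [17.7 -0.3 -0.7]
0 [ -0.  -11.2   0.1] [35.4 -0.5  0.1]
0 [ -0.  -16.8   0.1] [52.8 -0.7  2.4]
0 [ -0.  -22.4   0.1] [69.7 -0.9  6.1]
0 [ -0.  -28.    0.1] [86.1 -1.1 11.1]
1 [0. 0. 3.] [  5.6 -23.6   2. ]
1 [0.  0.  5.9] [ 11.1 -47.2   4. ]
1 [0.  0.  8.9] [ 16.7 -70.8   6. ]
1 [ 0.   0.  11.9] [ 22.3 -94.4   8. ]
1 [ 0.   0.  14.8] [  27.8 -118.    10. ]
2 [0. 0. 0.] [-19.9  -1.1   3.3]
2 [0. 0. 0.] [-39.7  -2.2   6.7]
2 [0. 0. 0.] [-59.6  -3.3  10. ]
2 [0. 0. 0.] [-59.6  -3.3  10. ]
2 [0. 0. 0.] [-59.6  -3.3  10. ]
```

Emit:
{"api": "apply_moves", "payload": {
  "commands": [0, -5.5, 0, 17.5, 0, -1, 5, 0, -11, 0.1, 35.5, -0.5, 0, 5, 0, -17, 0.1, 53, -0.5, 2.5, 5, 0, -22.5, 0.1, 69.5, -1, 6, 5, 0, -28, 0.1, 86, -1, 11, 5]
}}

```text
t: 23.2
eef_pos: [0.4298, 0.14, 0.2952]
orientation: [3.142, 0.004, -2.827]
ft_force: [-0.3, 1.2, -1.5]
opening: 0.145
gripper_force: 98.7
```

Emit:
{"api": "apply_moves", "payload": {
  "commands": [0, 0, 3, 5.5, -23.5, 2, 5, 0, 0, 6, 11, -47, 4, 5, 0, 0, 9, 16.5, -71, 6, 5, 0, 0, 12, 22.5, -94.5, 8, 5, 0, 0, 14.8, 28, -118, 10, 5]
}}

```text
t: 23.7
eef_pos: [0.44, 0.0184, 0.2847]
orientation: [-3.141, -0.001, -3.087]
ft_force: [0.8, 0.0, -2.1]
opening: 0.141
gripper_force: 98.7
```

Emit:
{"api": "apply_moves", "payload": {
  "commands": [0, 0, 0, -20, -1, 3.5, 5, 0, 0, 0, -40, -2, 6.5, 5, 0, 0, 0, -59.5, -3.5, 10, 5, 0, 0, 0, -59.5, -3.5, 10, 5, 0, 0, 0, -59.5, -3.5, 10, 5]
}}

```text
t: 24.2
eef_pos: [0.4996, 0.0191, 0.2743]
orientation: [-3.141, -0.002, -3.085]
ft_force: [-0.5, 0.7, -1.2]
opening: 0.148
gripper_force: 98.7
```

Run:
```python
from g import *
st();import time
P=[now()[0] for _ in range(3)]
path([[(np.array([.4997,.0192,z]),3.16,0) for z in(.12,.08,.06,.0550)]])
```

```text
t 24.2 grasp [0.4994 0.019  0.1196] yaw,pit,roll [ 3.22  0.1  -0.05] origin [0.5991 0.0246 0.0694] F [-0.5  0.7 -1.2] open 12.6 gf 98.7 q [ 0.35  0.24 -0.26  0.   -1.08 -1.87]
0 [-0.  -0.1  0.1] [-0.1  0.1 -0.4]
0 [-0.  -0.1  0.1] [-0.1  0.1 39.6]
0 [-0.  -0.1  0.1] [-0.2  0.1 59.6]
0 [-0.  -0.1  0.1] [-0.2  0.1 64.6]
```

Emit:
{"api": "apply_moves", "payload": {
  "commands": [0, 0, 0, 0, 0, 25, 5, 0, 0, 0, 0, 0, 45, 5, 0, 0, 0, 0, 0, 58, 5, 0, 0, 0, 0, 0, 62, 5, 0, 0, 0, 0, 0, 62, 5]
}}

```text
t: 24.7
eef_pos: [0.4992, 0.0192, 0.2127]
orientation: [-3.141, -0.001, -3.085]
ft_force: [0.3, 0.0, -2.1]
opening: 0.143
gripper_force: 98.7
```

Emit:
{"api": "apply_moves", "payload": {
  "commands": [0, 0, 0, 0, 0, 1.5, 5, 0, 0, 0, 0, 0, 3, 5, 0, 0, 0, 0, 0, 3, 5]
}}

```text
t: 25.0
eef_pos: [0.4997, 0.0192, 0.21]
orientation: [-3.141, 0.0, -3.085]
ft_force: [0.5, -0.2, -1.4]
opening: 0.143
gripper_force: 98.7
```

Emit:
{"api": "apply_moves", "payload": {
  "commands": [0, 0, 0, 0, 0, 1, 5, 0, 0, 0, 0, 0, 1.5, 5, 0, 0, 0, 0, 0, 1.5, 5]
}}

```text
t: 25.3
eef_pos: [0.4996, 0.0192, 0.2081]
orientation: [-3.141, -0.001, -3.085]
ft_force: [0.4, 0.1, -0.4]
opening: 0.143
gripper_force: 98.7
```

```bash
python3 -c "
from g import *
st()"
```

```text
t 25.3 grasp [0.4996 0.0191 0.0534] yaw,pit,roll [ 3.25  0.03 -0.03] origin [0.5994 0.0247 0.0034] F [ 0.4  0.1 -0.4] open 12.2 gf 98.7 q [ 0.35  0.31 -0.35  0.   -0.91 -1.87]
```

Emit:
{"api": "apply_moves", "payload": {
  "commands": [0, 0, 0, 0, 0, 1, 5, 0, 0, 0, 0, 0, 1, 5]
}}

```text
t: 25.5
eef_pos: [0.4998, 0.0192, 0.2075]
orientation: [-3.141, 0.0, -3.085]
ft_force: [-1.8, 0.5, 1.1]
opening: 0.141
gripper_force: 99.3
```

Emit:
{"api": "apply_moves", "payload": {
  "commands": [0, 0, 0, 0, 0, 0, 20, 0, 0, 0, 0, 0, 0, 45, 0, 0, 0, 0, 0, 0, 45, 0, 0, 0, 0, 0, 0, 45, 0, 0, 0, 0, 0, 0, 45]
}}

```text
t: 26.0
eef_pos: [0.4997, 0.0192, 0.2071]
orientation: [-3.141, -0.001, -3.085]
ft_force: [0.5, -0.7, 0.8]
opening: 0.525
gripper_force: 0.0
```

Emit:
{"api": "apply_moves", "payload": {
  "commands": [0, 0, 0, 0, 0, -15, 45, 0, 0, 0, 0, 0, -50, 45, 0, 0, 0, 0, 0, -95, 45, 0, 0, 0, 0, 0, -140, 45, 0, 0, 0, 0, 0, -180, 45]
}}

```text
t: 26.5
eef_pos: [0.4995, 0.0191, 0.3896]
orientation: [-3.141, 0.001, -3.085]
ft_force: [0.8, 0.9, -0.3]
opening: 0.526
gripper_force: 0.0
```

Emit:
{"api": "apply_moves", "payload": {
  "commands": [0, 0, 0, 40, 0, -10, 45, 0, 0, 0, 80, 0, -10, 45, 0, 0, 0, 120, 0, -10, 45, 0, 0, 0, 150, 0, -10, 45, 0, 0, 0, 150, 0, -10, 45]
}}

```text
t: 27.0
eef_pos: [0.3471, 0.0101, 0.3978]
orientation: [3.141, 0.001, -3.084]
ft_force: [0.6, 0.2, 0.1]
opening: 0.526
gripper_force: 0.0
```

Run:
```python
from look import *
st();s=shot("scene","z");t=shot("top","z");s0=dict(np.load("/tmp/scene0.npz"));t0=dict(np.load("/tmp/top0.npz"))
o=[.5995,.0255,0]
for n,c in(("before",t0),("after",t),("before",s0),("after",s)):print(n);pan(c,.0025,o)
for n,c in(("before",s0),("after",s)):
    W=np.array([[x,.055*x-.006,.06] for x in np.linspace(.44,.53,12)]);print(n,"handle z",np.median(depth(c,proj(c,W))[:,2]))
    for q in blobs(c,(0,0,0),(179,255,60),(295,155,340,205),60):print("handle",rect(c,q,.06))
for c,nm in((s,"scene"),(t,"top")):
    for y in(.282,.182):
        u=proj(c,[[.556,y,.018]])[0].astype(int);print(nm,lenses(c,(u[0]-14,u[1]-12,u[0]+14,u[1]+12),.018))
d=np.abs(s["image"].astype(int)-s0["image"]).max(2)>35;n,l,stt,ce=cv2.connectedComponentsWithStats(d.astype(np.uint8));print("changed (scene)",[(stt[i,4],ce[i].round().tolist()) for i in range(1,n) if stt[i,4]>25])
```

```text
t 27.0 grasp [0.3473 0.0102 0.2431] yaw,pit,roll [ 3.3  -0.07  0.05] origin [0.4471 0.016  0.1932] F [0.6 0.2 0.1] open 44.9 gf 0.0 q [ 0.49 -0.16 -0.35 -0.   -1.38 -2.  ]
before
pan (array([595.2,  25.6]), array([66.3, 75.5]), 0.23) [0.595  0.0247 0.0025]
pan (array([598.3,  25.7]), array([41., 44.]), 0.17) [0.5982 0.0251 0.0025]
after
pan (array([593.3,  24.6]), array([66.3, 75. ]), 3.16) [0.5931 0.0244 0.0025]
pan (array([598.1,  24.4]), array([43.9, 44.1]), 5.88) [0.5974 0.0253 0.0025]
before
pan (array([595.,  26.]), array([62.4, 74.3]), 2.67) [0.5955 0.026  0.0025]
pan (array([597.1,  24.9]), array([44.7, 44.5]), 2.83) [0.5974 0.0249 0.0025]
after
pan (array([594.6,  26.1]), array([61.2, 74. ]), 2.96) [0.5946 0.0259 0.0025]
pan (array([595.9,  24.7]), array([45.3, 44.3]), 3.14) [0.5962 0.0248 0.0025]
before handle z 0.059133462242514034
handle (array([485.7,  13.8]), array([ 56.8, 123.8]), 70.98)
after handle z 0.05973495868263884
handle (array([484.2,  14.1]), array([ 59.9, 117.1]), 65.52)
scene [(array([418.71, 178.45]), array([0.5566, 0.2838, 0.018 ]), [5, 4, 20, 18, 265])]
scene [(array([386.73, 190.03]), array([0.5557, 0.183 , 0.018 ]), [5, 4, 21, 17, 276])]
top [(array([204.25, 190.35]), array([0.5654, 0.3192, 0.018 ]), [0, 0, 11, 24, 85])]
top [(array([236.43, 189.49]), array([0.5684, 0.2196, 0.018 ]), [0, 0, 12, 24, 90])]
changed (scene) [(np.int32(2736), [65.0, 24.0]), (np.int32(934), [50.0, 8.0]), (np.int32(5209), [313.0, 96.0]), (np.int32(101), [220.0, 37.0]), (np.int32(511), [244.0, 47.0]), (np.int32(56), [225.0, 53.0]), (np.int32(274), [228.0, 72.0]), (np.int32(2518), [66.0, 100.0]), (np.int32(4674), [192.0, 158.0]), (np.int32(54), [416.0, 185.0]), (np.int32(49), [384.0, 196.0]), (np.int32(30), [264.0, 268.0]), (np.int32(34), [218.0, 277.0])]
```

```bash
python3 -c "
from station import env
print(env.close_job())"
```

```text
the job is handed in; nothing more can be done
None
```

By the last camera check, both lenses lie flat in their own nests and the spoon is back on its rest within about 1 mm, released; nothing else moved, and I handed the job in at about 27 s.

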